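Put the jeweller's hand tools away in the bench drawer

ROBOT

A 6-joint arm with a two-finger parallel gripper is mounted at the origin on the work surface. World frame = base frame: x ahead of the robot, y to its left, z up, the work surface at z = 0. Lengths are in m, angles in rad, forces in N, time in s.
With the tool pointing down it reaches from about 0.35 to 0.85 m from the base axis. Payload 8.1 kg.
Tool frame: the origin (TCP) lies on the centre line of the jaws, within the pads' length; the fingertips stand 17 mm ahead of it and the grasp point (between the pads) lies 2 mm behind it; z points along the fingers, y is the line along which they close (so a half turn about z gives the same grasp; the last joint's range is limited). The gripper opens to 93 mm and grips with 3 to 60 N. Pads are 15 mm wide; open, the fingers measure 128 mm over their backs; the gripper's body (75 mm by 188 mm) begins 65 mm behind the grasp point.
Start: joints at [1.139, 0.13, 1.488, -0, 1.523, -0.085], TCP at [0.204, 0.564, 0.205] pointing down, gripper open.
Joint ranges: [-2.96, 2.96], [-0.89, 2.26], [0.02, 2.5], [-1.34, 4.48], [0, 2.73], [-2.66, 2.66]. Speed limits (rad/s): [2.39, 2.39, 2.79, 3.14, 3.14, 3.14].

INTERFACE

Orientations are given as a rotation vector (axis times angle).
In Python, from plant import telemetry, viewer, order gives the robot as it stands.
- The arm moves only by the tool send_rows, never from a script. Its argument "plan" is a list that holds one entry, the list of rows, each a list of 5 numbers: the closure, from -1 (fully open) to 1 (shut), then the shift along the world's x, y, z normalised to -1 to 1, where 1 is 0.2 m, then the turn about the world's z normalised to -1 to 1, where 1 is 60 degrees. A call has 1 to 20 rows; each row is the pose to reach, as a shift and turn from the pose commanded when the call began; what a row does not reach only later rows make up. A row lasts 1/12 s, in which the tool goes at most 41.7 mm and 7.16 degrees, less where a joint would pass 70% of its speed; a pose out of reach is approached as far as the arm can. A call with a number of a shift or a turn outside -1 to 1 is refused whole. A call with a gripper value outside its range is refused whole. The fingers move at their own pace and stop on an object; "force" is the grip in N (left out, the last holds). Time passes only in rows, so rows that repeat a pose let the fingers close. It gives the time, the measured TCP pose, the force, the opening and the grip force at its end, in the units of the state.
- telemetry.read_state(): the state, without advancing time (a new reading comes with each control period).
- viewer.read_camera(name): name is "scene" or "side" or "wrist"; returns (picture, depth): 480x640x3 uint8, blue, green, red; 480x640 float32, m along the optical axis (not along the pixel's ray), 0 where there is no reading.
- viewer.calibration(name): a dict with "camera_matrix" (3x3 intrinsics, pixels), "extrinsics" (4x4, takes a point from camera to world coordinates); the wrist camera has in their place "hand_eye" (4x4, takes a point from camera to tool coordinates, whose origin is the TCP and whose axes are the flange's). Camera axes: x right, y up, looking along -z (the intrinsics and any distortion apply to the point x, -y, -z); pixel columns grow to the right and rows downward; lengths in m; the calibration is good to about 2 mm. A picture is of the moment at which its call begins: read the wrist's pose just before it. calibration takes no time and is no camera call.
- order.close_job(): hands the job in; it is judged then, once.
The state is a dict: "t": time; "q": joint angles; "dq": joint speeds; "joint_torque": joint torques, N m; "tool_pos": TCP position; "orientation": TCP orientation; "force": force on the tool from outside, world axes, zero at the start; "wrist_torque": the same for the moment, N m; "opening": finger opening in m; "gripper_force": force on a finger pad.
Only numpy, scipy, OpenCV 4.12 (cv2) and the standard library are available. Lean on these libraries where they do the work, as an engineer would, in place of code of your own. Each camera call takes 0.05 s, during which the arm holds its last target. There are 200 camera calls.

TASK

Open the tool drawer and lay every loose hand tool from the bench flat in an empty compartment of its own, each with its handle pointing the same way as the handle of the tool that already lies in the drawer. Then shut the drawer fully. Leave the stored tool in its compartment, lying the way it does, and do not knock the other things on the bench about.

Things in the scene. Friction and masses are not known exactly. Their poses are not given: they have to be found in the camera images.
- drawer (a joint): the shallow tool drawer of a low wooden unit (unit 210 deep, 304 wide, 72 mm high, fixed on the bench, its front towards the robot). Slides straight out of the unit's front; 0 = shut, 0.185 m = fully out. Its stiff runners take about 2 N and it stays where it is left
- drawer_handle (a point): middle of the drawer's horizontal steel bar handle (bar 10 mm thick, 110 mm long along the front, its axis 48 mm out from the drawer front, 38 mm above the bench; 43 mm clear behind it). Its x axis points into the unit, against the opening direction, y along the bar
- bay0 (a point): compartment 0 of 5 (leftmost, 50 mm pitch): middle of its floor, 16 mm above the bench; x along it, into the unit. 176 mm long, 38 mm clear between wooden strips 12 wide, 16 high and 33 mm long at its near and far ends; the middle 110 mm of the drawer is open from side to side for fingers. Drawer sides stand 40 mm, front 46 mm above the floor
- bay1 (a point): compartment 1, counted from the left, as compartment 0
- bay2 (a point): compartment 2, counted from the left, as compartment 0
- bay3 (a point): compartment 3, counted from the left, as compartment 0
- bay4 (a point): compartment 4, counted from the left, as compartment 0
- file: hand tool lying loose on the bench, 160 mm long, with a turned wooden handle (86 long, 22 wide, 20 mm high, does not roll) and a flat steel file blade 14 mm wide. Origin: underside, mid-length; x from handle (-80 to +6 mm) to tip (+80 mm), z up. Balances 27 mm behind the origin. May be absent.
- spatula: hand tool lying loose on the bench, 160 mm long, with a turned wooden handle (86 long, 22 wide, 20 mm high, does not roll) and a thin neck ending in a flat steel blade 26 mm wide. Origin: underside, mid-length; x from handle (-80 to +6 mm) to tip (+80 mm), z up. Balances 27 mm behind the origin. May be absent.
- brush: hand tool lying loose on the bench, 160 mm long, with a turned wooden handle (86 long, 22 wide, 20 mm high, does not roll) and a steel ferrule with a flat grey bristle head 30 mm wide. Origin: underside, mid-length; x from handle (-80 to +6 mm) to tip (+80 mm), z up. Balances 27 mm behind the origin. May be absent.
- burnisher: hand tool lying loose on the bench, 160 mm long, with a turned wooden handle (86 long, 22 wide, 20 mm high, does not roll) and a round pointed steel rod 12 mm thick. Origin: underside, mid-length; x from handle (-80 to +6 mm) to tip (+80 mm), z up. Balances 27 mm behind the origin. May be absent.
- stored_a: the tool already in the drawer (only one of stored_a and stored_b is there), 160 mm long, with a turned wooden handle (86 long, 22 wide, 20 mm high, does not roll) and a thin neck and a chisel tip 12 mm wide. Origin: underside, mid-length; x from handle (-80 to +6 mm) to tip (+80 mm), z up. Balances 27 mm behind the origin. May be absent.
- stored_b: the tool already in the drawer (only one of stored_a and stored_b is there), 160 mm long, with a turned wooden handle (86 long, 22 wide, 20 mm high, does not roll) and a thin neck and a chisel tip 12 mm wide. Origin: underside, mid-length; x from handle (-80 to +6 mm) to tip (+80 mm), z up. Balances 27 mm behind the origin. May be absent.
- file_handle (a point): axis of the file handle, 40 mm behind its origin, 10 mm above its underside
- file_tip (a point): near the tip of file, 75 mm ahead of its origin, 10 mm above its underside
- spatula_handle (a point): axis of the spatula handle, 40 mm behind its origin, 10 mm above its underside
- spatula_tip (a point): near the tip of spatula, 75 mm ahead of its origin, 10 mm above its underside
- brush_handle (a point): axis of the brush handle, 40 mm behind its origin, 10 mm above its underside
- brush_tip (a point): near the tip of brush, 75 mm ahead of its origin, 10 mm above its underside
- burnisher_handle (a point): axis of the burnisher handle, 40 mm behind its origin, 10 mm above its underside
- burnisher_tip (a point): near the tip of burnisher, 75 mm ahead of its origin, 10 mm above its underside
- beaker: bystander: white ceramic cup, 64 mm across, 75 mm high, origin under its centre
- bench_block: bystander: square steel bench block on a wooden foot, 65 mm wide, 34 mm high, origin under its centre
- tin: bystander: plain metal tin, 60 mm across, 50 mm high, origin under its centre
Things that resemble listed ones, but are neither listed nor needed, are in the scene too. Leave any orange or pink look-alike of the burnisher alone.

How it is judged:
By the outcome, as a careful person would: the job done as asked, in the order asked, and still so for the second after the job is handed in, with the robot touching nothing.
Of stored_a, stored_b only 1 to 1 are there at a start; the rules pass over those that are not, and their reading is None.
Of file, spatula, brush, burnisher only 3 to 4 are there at a start; the rules pass over those that are not, and their reading is None.
At some moment in a run one of file, spatula, brush, burnisher may be knocked a few centimetres aside while the robot is not near it.
Once in a run the grip may slacken for a moment while it holds something.
It also fails if it takes over 208 s, if anything falls off the work surface, if the arm or the gripper's body presses on something with over 40 N, if the wrist force passes 120 N, or if a joint passes its speed limit or range.

## Working session

There is one attempt and no reset: what is moved stays moved. The work goes in short steps, Python scripts to look and compute and a tool call to move; the robot and the scene stay as the last step left them, time stands still between calls to the robot, and variables do not carry over. Pictures are saved under pics/ and viewed, at most 17 in all, crops included, and the job is handed in when it is done.

Besides the shell and the picture viewer there is one more tool, called after "Request:" as name(argument=value, ...) on one line, values as JSON. send_rows: Moves the arm, as the interface text tells. Scaled input: -1 to 1 covers 0.2 m each way for a shift and 60 degrees each way for a turn. Its arguments: {"type":"object","properties":{"plan":{"type":"array"},"force":{"type":"number"}},"required":["plan"]}

```bash
ls; mkdir -p pics; cat > h.py <<'E'
import numpy as np, cv2
from plant import telemetry, viewer, order
from scipy.spatial.transform import Rotation as R
def T_of(name, st=None):
    c=viewer.calibration(name)
    if 'extrinsics' in c: return np.array(c['camera_matrix']),np.array(c['extrinsics'])
    T=np.eye(4);T[:3,:3]=R.from_rotvec(st['orientation']).as_matrix();T[:3,3]=st['tool_pos']
    return np.array(c['camera_matrix']),T@np.array(c['hand_eye'])
def snap(name):
    st=telemetry.read_state(); im,d=viewer.read_camera(name)
    K,T=T_of(name,st); return im,d,K,T
def ray(uv,K,T,z):
    uv=np.atleast_2d(uv).astype(float)
    d=np.c_[(uv[:,0]-K[0,2])/K[0,0],-(uv[:,1]-K[1,2])/K[1,1],-np.ones(len(uv))]@T[:3,:3].T
    s=(z-T[2,3])/d[:,2]; return T[:3,3]+d*s[:,None]
def cloud(d,K,T):
    v,u=np.mgrid[:480,:640]
    p=np.stack([(u-K[0,2])/K[0,0]*d,-(v-K[1,2])/K[1,1]*d,-d],-1)
    return p@T[:3,:3].T+T[:3,3]
def proj(p,K,T):
    q=(np.atleast_2d(p)-T[:3,3])@T[:3,:3]; q=q/-q[:,2:]
    return np.c_[K[0,0]*q[:,0]+K[0,2],-K[1,1]*q[:,1]+K[1,2]]
E
python3 - <<'E'
from h import *
for n in ['scene','side','wrist']:
    im,d,K,T=snap(n); cv2.imwrite(f'pics/{n}0.png',im); np.savez(f'{n}0.npz',im=im,d=d,K=K,T=T)
    print(n,T.round(3).tolist(),K.round(1).tolist(), {k:v for k,v in viewer.calibration(n).items() if k not in('camera_matrix','extrinsics','hand_eye')})
print(telemetry.read_state())
E
```

```text
pics
scene [[-0.768, -0.441, 0.465, 1.045], [0.641, -0.521, 0.564, 0.663], [-0.007, 0.731, 0.682, 0.824], [0.0, 0.0, 0.0, 1.0]] [[440.3, 0.0, 318.0], [0.0, 440.3, 239.2], [0.0, 0.0, 1.0]] {}
side [[0.87, 0.364, -0.333, 0.033], [-0.494, 0.653, -0.575, -0.778], [0.008, 0.665, 0.747, 1.147], [0.0, 0.0, 0.0, 1.0]] [[580.8, 0.0, 325.2], [0.0, 580.8, 234.8], [0.0, 0.0, 1.0]] {}
wrist [[0.339, -0.914, -0.224, 0.142], [0.941, 0.329, 0.082, 0.586], [-0.001, -0.239, 0.971, 0.384], [0.0, 0.0, 0.0, 1.0]] [[346.4, 0.0, 325.4], [0.0, 346.4, 238.4], [0.0, 0.0, 1.0]] {}
{'t': 0.15, 'q': array([ 1.13860973e+00,  1.31014654e-01,  1.48900514e+00, -9.37541822e-06,
        1.52301596e+00, -8.53643979e-02]), 'dq': array([ 0.00084697, -0.0027197 , -0.00460852,  0.00127872,  0.00049779,
       -0.00019625]), 'joint_torque': array([ 7.82829211e-04, -5.60474217e+01, -4.92334557e+01,  7.69062457e-02,
        3.03614640e-02, -1.12608304e-04]), 'tool_pos': array([0.20371699, 0.5638721 , 0.20412551]), 'orientation': array([-5.41997730e-01, -3.09411939e+00,  2.19485062e-03]), 'force': array([-0.76454564, -0.68583512,  0.92207342]), 'wrist_torque': array([-0.01909677, -0.03670007,  0.01777008]), 'gripper_force': 0.0, 'opening': 0.09313676764046364}
```

View pics/scene0.png

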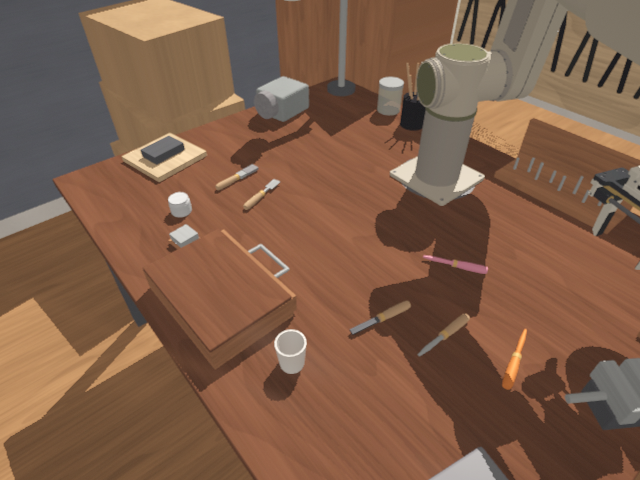

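View pics/side0.png

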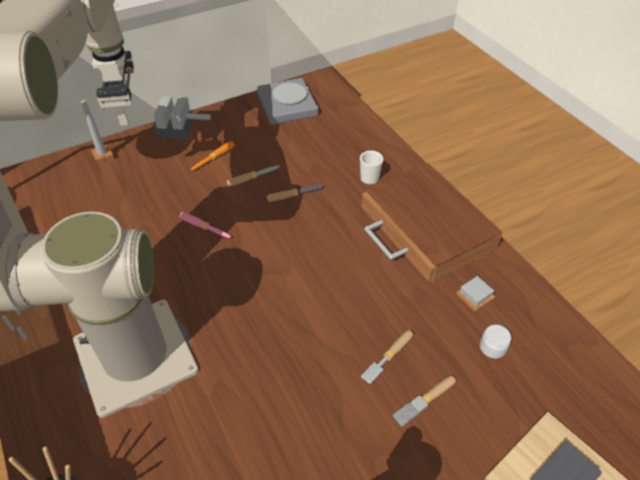

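The scene and side views show four loose tools. Two dark-bladed ones sit at side (253,176) and (294,192), and the spatula and brush are at side (387,358) and (425,400). The pink (205,225) and orange (213,156) look-alikes are to be left alone. The unit's handle bar is at side (381,240).

```bash
cat > m.py <<'E'
from h import *
def blobs(n,zlo=.006,zhi=.12,amin=60,file=None):
    if file: f=np.load(file); im,d,K,T=f['im'],f['d'],f['K'],f['T']
    else: im,d,K,T=snap(n)
    P=cloud(d,K,T); z=P[...,2]
    m=((d>0)&(z>zlo)&(z<zhi)&(np.hypot(P[...,0],P[...,1])>.28)&(np.hypot(P[...,0],P[...,1])<.95)).astype(np.uint8)
    m=cv2.morphologyEx(m,cv2.MORPH_CLOSE,np.ones((3,3)))
    k,l,s,c=cv2.connectedComponentsWithStats(m)
    for i in range(1,k):
        if s[i,4]<amin: continue
        p=P[(l==i)&(d>0)]; q=p[:,:2]; mu=q.mean(0); w,v=np.linalg.eigh(np.cov((q-mu).T)); a=v[:,1]
        t=(q-mu)@a; b=(q-mu)@v[:,0]
        print(n,'px',c[i].round(),'n',s[i,4],'mid',(mu+a*(t.max()+t.min())/2).round(3),'ang',round(float(np.degrees(np.arctan2(a[1],a[0]))),1),'len',round(np.ptp(t),3),'wid',round(np.ptp(b),3),'z',np.percentile(p[:,2],[5,95]).round(3), 'ends',(mu+a*t.min()).round(3),(mu+a*t.max()).round(3))
    return im,d,K,T,P
if __name__=='__main__':
    for n in ['side','scene']:
        im,d,K,T,P=blobs(n,file=n+'0.npz')
        z=P[...,2]; g=P[(d>0)&(np.abs(z)<.01)]; print('table z',np.median(g[:,2]),g[:,2].std())
        p=P[(d>0)&(np.abs(z-.072)<.006)]; p=p[(np.hypot(p[:,0],p[:,1])<.95)]
        if n=='side': np.save('top.npy',p)
        q=p[(p[:,0]>.4)]; print('top',cv2.minAreaRect(q[:,:2].astype(np.float32)),len(q))
E
python3 m.py
python3 - <<'E'
import cv2,numpy as np
f=cv2.imread('pics/side0.png')
a=cv2.resize(f[130:220,180:340],None,fx=5,fy=5,interpolation=cv2.INTER_CUBIC)
b=cv2.resize(f[190:290,340:500],None,fx=5,fy=5,interpolation=cv2.INTER_CUBIC)
cv2.imwrite('pics/c1.png',cv2.resize(np.vstack([a,b]),(500,594)))
E
```

```text
side px [175. 117.] n 1491 mid [0.446 0.914] ang 67.5 len 0.559 wid 0.192 z [0.01  0.096] ends [0.338 0.656] [0.553 1.172]
side px [285. 109.] n 915 mid [0.687 0.607] ang 142.3 len 0.176 wid 0.104 z [0.009 0.043] ends [0.757 0.553] [0.618 0.661]
side px [100. 147.] n 459 mid [0.132 0.723] ang 71.2 len 0.127 wid 0.061 z [0.006 0.111] ends [0.112 0.663] [0.153 0.783]
side px [216. 153.] n 249 mid [0.403 0.53 ] ang -162.6 len 0.162 wid 0.046 z [0.007 0.022] ends [0.48  0.555] [0.326 0.506]
side px [371. 165.] n 581 mid [0.769 0.237] ang 53.2 len 0.069 wid 0.06 z [0.012 0.075] ends [0.748 0.209] [0.789 0.264]
side px [429. 221.] n 9665 mid [ 0.771 -0.011] ang 96.4 len 0.326 wid 0.294 z [0.023 0.074] ends [ 0.789 -0.173] [0.753 0.151]
side px [249. 175.] n 286 mid [0.475 0.398] ang 179.7 len 0.159 wid 0.046 z [0.006 0.02 ] ends [0.555 0.398] [0.395 0.399]
side px [292. 192.] n 317 mid [0.546 0.276] ang 171.5 len 0.159 wid 0.023 z [0.007 0.021] ends [0.625 0.264] [0.467 0.288]
side px [202. 223.] n 309 mid [0.279 0.279] ang 122.4 len 0.159 wid 0.03 z [0.007 0.021] ends [0.322 0.212] [0.236
[... 2973 characters left out ...]
 ends [0.558 0.403] [0.397 0.409]
scene px [514. 364.] n 520 mid [0.4   0.535] ang -161.7 len 0.171 wid 0.021 z [0.011 0.022] ends [0.482 0.562] [0.319 0.508]
scene px [291. 350.] n 1090 mid [0.77 0.24] ang 56.9 len 0.065 wid 0.062 z [0.011 0.076] ends [0.752 0.213] [0.788 0.268]
scene px [613. 394.] n 3438 mid [0.348 0.69 ] ang -164.1 len 0.191 wid 0.137 z [0.015 0.097] ends [0.439 0.716] [0.256 0.664]
scene px [473. 468.] n 1365 mid [0.681 0.605] ang 149.4 len 0.127 wid 0.057 z [0.033 0.038] ends [0.735 0.573] [0.626 0.638]
table z 0.0005397721309177705 0.0018342236803445162
top ((0.6892033815383911, 0.31096380949020386), (0.29271090030670166, 1.0168884992599487), 19.713775634765625) 10138
```

View pics/c1.png

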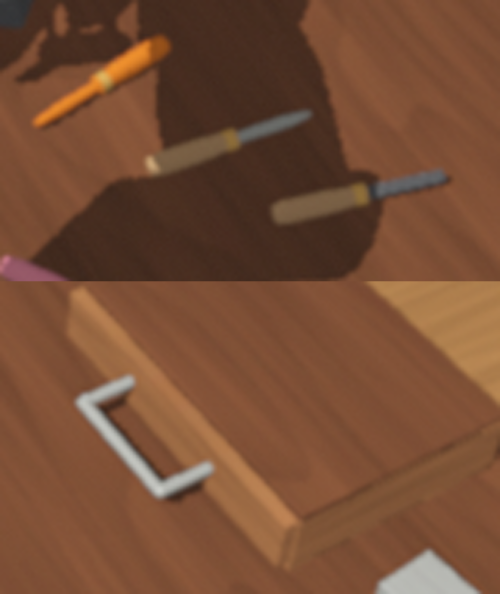

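The crop confirms the pair: the pointed one at side (253,176) is the burnisher, and the ribbed flat blade at (294,192) is the file, neither orange nor pink. Next I measure the unit's yaw and the handle bar.

```bash
python3 - <<'E'
from h import *
for n in ['side','scene']:
    f=np.load(n+'0.npz'); d,K,T=f['d'],f['K'],f['T']; im=f['im']; P=cloud(d,K,T)
    z=P[...,2]; X=P[...,0];Y=P[...,1]
    m=(d>0)&(abs(z-.072)<.007)&(X>.6)&(X<1.05)&(abs(Y)<.2)
    m=cv2.morphologyEx(m.astype(np.uint8),cv2.MORPH_OPEN,np.ones((5,5)))>0
    q=P[m][:,:2].astype(np.float32); r=cv2.minAreaRect(q); print(n,'top',r,cv2.boxPoints(r).round(3).tolist())
    # bar by colour: bright grey
    hsv=cv2.cvtColor(im,cv2.COLOR_BGR2HSV)
    b=(hsv[...,1]<60)&(hsv[...,2]>120)&(d>0)&(X>.55)&(X<.75)&(abs(Y)<.12)
    v,u=np.nonzero(b); w=ray(np.c_[u,v],K,T,.043)
    print('bar n',len(w),cv2.minAreaRect(w[:,:2].astype(np.float32)),cv2.boxPoints(cv2.minAreaRect(w[:,:2].astype(np.float32))).round(3).tolist(),np.median(P[b],0))
E
```

```text
side top ((0.7993292808532715, -0.007370546460151672), (0.21516498923301697, 0.3097388744354248), 1.3476831912994385) [[0.6880000233650208, 0.14499999582767487], [0.6949999928474426, -0.16500000655651093], [0.9110000133514404, -0.1599999964237213], [0.902999997138977, 0.15000000596046448]]
bar n 332 ((0.6521491408348083, -0.014119908213615417), (0.0582352913916111, 0.12264616787433624), 1.4336597919464111) [[0.621999979019165, 0.04600000008940697], [0.625, -0.07599999755620956], [0.6830000281333923, -0.07500000298023224], [0.6800000071525574, 0.04800000041723251]] [ 0.64347444 -0.00972718  0.03937293]
scene top ((0.8000192046165466, -0.0024820566177368164), (0.21338537335395813, 0.30535978078842163), 1.2243506908416748) [[0.6899999976158142, 0.14800000190734863], [0.6970000267028809, -0.15700000524520874], [0.9100000262260437, -0.15299999713897705], [0.902999997138977, 0.15199999511241913]]
bar n 256 ((0.652942419052124, -0.00692443922162056), (0.042361821979284286, 0.12227063626050949), 1.2603759765625) [[0.6299999952316284, 0.05400000140070915], [0.6330000162124634, -0.0689999982714653], [0.675000011920929, -0.06800000369548798], [0.6729999780654907, 0.054999999701976776]] [ 0.6398741  -0.00640712  0.04203641]
```

Request:
send_rows(plan=[[[0.1, 0.713, -0.957, 0, -0.383], [0.1, 0.713, -0.957, 0, -0.383], [0.1, 0.713, -0.957, 0, -0.383], [0.1, 0.713, -0.957, 0, -0.383], [0.1, 0.713, -0.957, 0, -0.383], [0.1, 0.713, -0.957, 0, -0.383], [0.1, 0.713, -0.957, 0, -0.383], [0.1, 0.713, -0.957, 0, -0.383], [0.1, 0.713, -0.957, 0, -0.383]]])

```text
t: 0.9
tool_pos: [0.3463, 0.373, 0.2048]
orientation: [-1.148, -2.924, -0.0]
force: [-0.2, -0.1, 0.3]
opening: 0.0427
gripper_force: 0.0
```

Request:
send_rows(plan=[[[0.1, 0.713, -0.957, 0, -0.383], [0.1, 0.713, -0.957, 0, -0.383], [0.1, 0.713, -0.957, 0, -0.383], [0.1, 0.713, -0.957, 0, -0.383], [0.1, 0.713, -0.957, 0, -0.383], [0.1, 0.713, -0.957, 0, -0.383], [0.1, 0.713, -0.957, 0, -0.383], [0.1, 0.713, -0.957, 0, -0.383], [0.1, 0.713, -0.957, 0, -0.383]]])

```text
t: 1.65
tool_pos: [0.4885, 0.1829, 0.2046]
orientation: [-1.705, -2.637, 0.0]
force: [0.0, -0.4, 0.3]
opening: 0.0421
gripper_force: 0.0
```

Request:
send_rows(plan=[[[0.1, 0.713, -0.957, 0, -0.383], [0.1, 0.713, -0.957, 0, -0.383], [0.1, 0.713, -0.957, 0, -0.383], [0.1, 0.713, -0.957, 0, -0.383], [0.1, 0.713, -0.957, 0, -0.383], [0.1, 0.713, -0.957, 0, -0.383], [0.1, 0.713, -0.957, 0, -0.383], [0.1, 0.713, -0.957, 0, -0.383], [0.1, 0.713, -0.957, 0, -0.383], [0.1, 0.713, -0.957, 0, -0.383], [0.1, 0.713, -0.957, 0, -0.383]]])

```text
t: 2.57
tool_pos: [0.6313, -0.0078, 0.2052]
orientation: [-2.195, -2.247, -0.001]
force: [0.4, 0.2, -0.2]
opening: 0.0421
gripper_force: 0.0
```

```bash
cat >> h.py <<'E'
def S():
    s=telemetry.read_state(); M=R.from_rotvec(s['orientation']).as_matrix()
    print('t',round(s['t'],2),'pos',s['tool_pos'].round(4),'yaw(y-axis)',round(float(np.degrees(np.arctan2(M[1,1],M[0,1]))),1),'tilt',M[:,2].round(3),'op',round(s['opening'],4),'gf',s['gripper_force'],'F',s['force'].round(1),'q6',s['q'][5].round(2)); return s
E
python3 - <<'E'
from h import *
S(); im,d,K,T=snap('wrist'); cv2.imwrite('pics/w1.png',im); P=cloud(d,K,T)
hsv=cv2.cvtColor(im,cv2.COLOR_BGR2HSV); X,Y,Z=P[...,0],P[...,1],P[...,2]
b=(hsv[...,1]<70)&(hsv[...,2]>110)&(d>0)&(X>.55)&(X<.72)&(abs(Y)<.12)&(Z>.02)&(Z<.06)
v,u=np.nonzero(b); w=ray(np.c_[u,v],K,T,.043); r=cv2.minAreaRect(w[:,:2].astype(np.float32)); print(len(w),r,cv2.boxPoints(r).round(3).tolist(),Z[b].mean())
E
```

```text
t 2.57 pos [ 0.6313 -0.0078  0.2052] yaw(y-axis) 1.3 tilt [ 0.  0. -1.] op 0.0421 gf 0.0 F [ 0.4  0.2 -0.2] q6 -0.12
1865 ((0.6563062071800232, -0.007710728794336319), (0.05333923175930977, 0.11839462071657181), 1.3407526016235352) [[0.628000020980835, 0.050999999046325684], [0.6309999823570251, -0.06800000369548798], [0.6840000152587891, -0.06599999964237213], [0.6819999814033508, 0.052000001072883606]] 0.042147240573391434
```

View pics/w1.png

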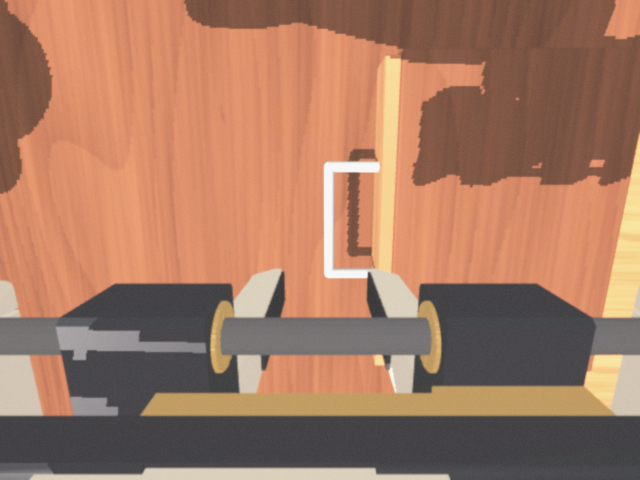

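The wrist view shows the bar at column 328, rows 165–275, between the fingers, with the front plate at column 385.

Request:
send_rows(plan=[[[0.1, 0.015, 0, -0.3, 0], [0.1, 0.015, 0, -0.5, 0], [0.1, 0.015, 0, -0.65, 0], [0.1, 0.015, 0, -0.78, 0], [0.1, 0.015, 0, -0.845, 0], [0.1, 0.015, 0, -0.845, 0], [0.1, 0.015, 0, -0.845, 0], [1, 0.015, 0, -0.845, 0], [1, 0.015, 0, -0.845, 0], [1, 0.015, 0, -0.845, 0], [1, 0.015, 0, -0.845, 0], [1, 0.015, 0, -0.845, 0]]], force=25)

```text
t: 3.62
tool_pos: [0.6354, -0.01, 0.0371]
orientation: [2.197, 2.243, 0.002]
force: [-0.1, 0.1, 0.4]
opening: 0.0133
gripper_force: 0.0
```

Request:
send_rows(plan=[[[1, 0, 0, 0, 0], [1, 0, 0, 0, 0], [1, 0, 0, 0, 0], [1, -0.08, -0.002, 0, 0], [1, -0.16, -0.004, 0, 0], [1, -0.24, -0.006, 0, 0], [1, -0.32, -0.008, 0, 0], [1, -0.4, -0.009, 0, 0], [1, -0.48, -0.011, 0, 0], [1, -0.56, -0.013, 0, 0], [1, -0.64, -0.015, 0, 0], [1, -0.72, -0.017, 0, 0], [1, -0.8, -0.018, 0, 0], [1, -0.86, -0.02, 0, 0], [1, -0.9, -0.021, 0, 0], [1, -0.91, -0.021, 0, 0], [1, -0.915, -0.021, 0, 0], [1, -0.915, -0.021, 0, 0]]])

```text
t: 5.12
tool_pos: [0.4523, -0.0142, 0.0362]
orientation: [2.198, 2.244, 0.001]
force: [0.3, 0.2, -0.2]
opening: 0.0002
gripper_force: 0.0
```

```bash
python3 - <<'E'
from h import *
S()
im,d,K,T=snap('side'); cv2.imwrite('pics/s2.png',im)
im,d,K,T=snap('wrist'); cv2.imwrite('pics/w2.png',im)
E
```

```text
t 5.12 pos [ 0.4523 -0.0142  0.0362] yaw(y-axis) 1.2 tilt [ 0.001 -0.    -1.   ] op 0.0002 gf 0.0 F [ 0.3  0.2 -0.2] q6 -0.17
```

View pics/s2.png

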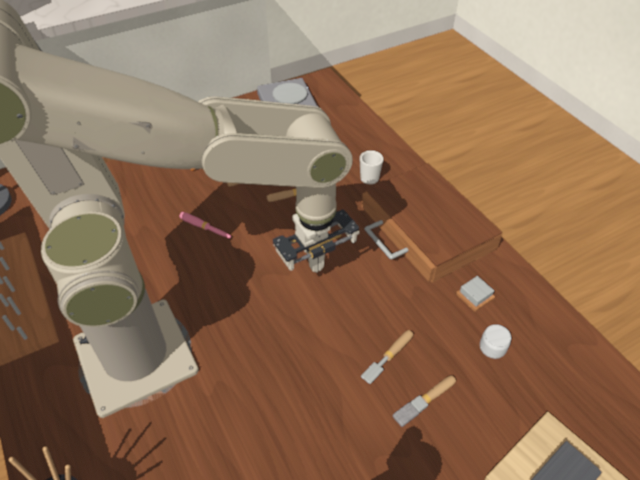

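The drawer hasn't moved, so the grip slipped off. I'll regrasp and check the force before pulling.

Request:
send_rows(plan=[[[0.1, 0, 0, 0.2, 0], [0.1, 0, 0, 0.3, 0], [0.1, 0.4, 0.01, 0.3, 0], [0.1, 0.7, 0.02, 0.3, 0], [0.1, 0.912, 0.025, 0.3, 0], [0.1, 0.912, 0.025, 0.3, 0], [0.1, 0.912, 0.025, 0.3, 0], [0.1, 0.912, 0.025, 0.15, 0], [0.1, 0.912, 0.025, 0, 0], [0.1, 0.912, 0.025, -0.02, 0], [0.1, 0.912, 0.025, -0.02, 0], [1, 0.912, 0.025, -0.02, 0], [1, 0.912, 0.025, -0.02, 0], [1, 0.912, 0.025, -0.02, 0], [1, 0.912, 0.025, -0.02, 0], [1, 0.912, 0.025, -0.02, 0], [1, 0.912, 0.025, -0.02, 0], [1, 0.912, 0.025, -0.02, 0], [1, 0.912, 0.025, -0.02, 0], [1, 0.912, 0.025, -0.02, 0]]], force=40)

```text
t: 6.88
tool_pos: [0.634, -0.0091, 0.0319]
orientation: [-2.198, -2.244, 0.0]
force: [0.4, -0.2, 0.6]
opening: 0.0004
gripper_force: 0.0
```

```bash
python3 - <<'E'
from h import *
im,d,K,T=snap('side'); a=cv2.resize(im[150:290,280:460],None,fx=3,fy=3,interpolation=cv2.INTER_CUBIC)
im,d,K,T=snap('wrist'); b=cv2.resize(im,(560,420)); 
o=np.zeros((420,1100,3),np.uint8); o[:,:540]=a; o[:,540:]=b; cv2.imwrite('pics/c2.png',cv2.resize(o,(800,306)))
E
```

```text
(no output)
```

View pics/c2.png

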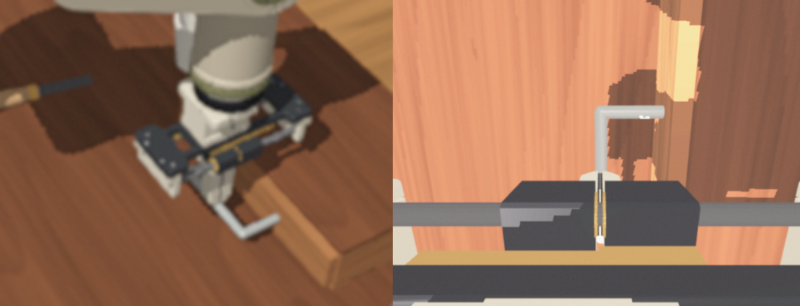

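```bash
python3 - <<'E'
from h import *
s=S(); im,d,K,T=snap('wrist'); P=cloud(d,K,T)
M=R.from_rotvec(s['orientation']).as_matrix(); print(viewer.calibration('wrist')['hand_eye'].round(4).tolist())
print('tip proj',proj(s['tool_pos']+M[:,2]*.017,K,T),'tcp',proj(s['tool_pos'],K,T),'bar c',proj([[.634,-.0085,.038],[.634,.03,.038]],K,T))
for v in range(225,420,8):
    print(v,[(u,P[v,u].round(3).tolist()) for u in (305,327,345)])
cv2.imwrite('pics/c3.png',cv2.resize(im[150:470,200:460],None,fx=1.8,fy=1.8,interpolation=cv2.INTER_CUBIC))
im,d,K,T=snap('side'); P=cloud(d,K,T); print(proj(s['tool_pos'],K,T))
E
```

```text
t 6.98 pos [ 0.634  -0.0091  0.0318] yaw(y-axis) 1.2 tilt [-0.  0. -1.] op 0.0006 gf 0.0 F [0.1 0.1 0.9] q6 -0.12
[[0.0007, 0.9714, 0.2376, 0.0655], [1.0, -0.0004, -0.0017, -0.0008], [-0.0015, 0.2376, -0.9714, -0.1799], [0.0, 0.0, 0.0, 1.0]]
tip proj [[326.21593542 266.63867775]] tcp [[326.33463034 276.43760108]] bar c [[326.39342868 279.34062939]
 [328.08380541 207.49771643]]
225 [(305, [0.62, 0.013, 0.0]), (327, [0.634, 0.022, 0.043]), (345, [0.645, 0.014, 0.001])]
233 [(305, [0.62, 0.008, -0.001]), (327, [0.634, 0.018, 0.044]), (345, [0.645, 0.009, 0.001])]
241 [(305, [0.62, 0.003, 0.001]), (327, [0.634, 0.014, 0.043]), (345, [0.646, 0.003, 0.0])]
249 [(305, [0.62, -0.003, 0.0]), (327, [0.634, 0.01, 0.044]), (345, [0.646, -0.002, 0.0])]
257 [(305, [0.621, -0.008, 0.001]), (327, [0.634, 0.005, 0.042]), (345, [0.646, -0.008, -0.001])]
265 [(305, [0.621, -0.013, -0.0]), (327, [0.634, 0.001, 0.043]), (345, [0.646, -0.013, 0.0])]
273 [(305, [0.623, -0.0, 0.052]), (327, [0.634, -0.001, 0.049]), (345, [0.643, 0.0, 0.052])]
281 [(305, [0.624, -0.0, 0.063]), (327, [0.634, -0.001, 0.06]), (
[... 974 characters left out ...]
154])]
369 [(305, [0.629, 0.016, 0.154]), (327, [0.634, -0.016, 0.106]), (345, [0.637, 0.016, 0.153])]
377 [(305, [0.629, 0.015, 0.154]), (327, [0.636, -0.064, 0.044]), (345, [0.637, 0.015, 0.154])]
385 [(305, [0.629, 0.013, 0.154]), (327, [0.637, -0.101, 0.0]), (345, [0.637, 0.014, 0.155])]
393 [(305, [0.629, 0.013, 0.156]), (327, [0.633, 0.013, 0.156]), (345, [0.636, 0.013, 0.156])]
401 [(305, [0.629, 0.013, 0.158]), (327, [0.633, 0.012, 0.157]), (345, [0.636, 0.013, 0.158])]
409 [(305, [0.629, 0.013, 0.16]), (327, [0.633, 0.013, 0.16]), (345, [0.636, 0.014, 0.161])]
417 [(305, [0.629, 0.014, 0.163]), (327, [0.633, 0.014, 0.163]), (345, [0.636, 0.014, 0.163])]
[[377.77115656 242.89338115]]
```

View pics/c3.png

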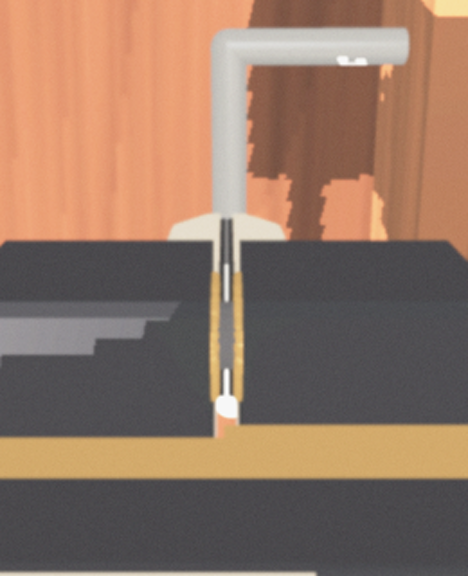

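Request:
send_rows(plan=[[[0.1, 0, 0, 0, 0], [0.1, 0, 0, 0, 0], [0.1, 0, 0, 0, 0], [0.1, 0, 0, 0, 0], [0.1, 0, 0, 0, 0], [0.1, 0, 0, 0.4, 0], [0.1, 0, 0, 0.4, 0], [0.1, 0, 0, 0.4, 0], [0.1, 0, 0, 0.4, 0]]])

```text
t: 7.83
tool_pos: [0.6369, -0.0094, 0.1161]
orientation: [2.194, 2.24, 0.007]
force: [0.2, -0.7, -0.2]
opening: 0.0418
gripper_force: 0.0
```

```bash
python3 - <<'E'
from h import *
s=S(); p=s['tool_pos']
for n in ['side','scene']:
    im,d,K,T=snap(n); P=cloud(d,K,T); print(n,'tcp px',proj(p,K,T),'tip px',proj(p-[0,0,.017],K,T))
    m=(d>0)&(abs(P[...,1]-p[1])<.025)&(abs(P[...,0]-p[0])<.05)&(P[...,2]>.05)
    q=P[m]-p; 
    for lo in np.arange(-.05,.07,.008):
        k=q[(q[:,2]>=lo)&(q[:,2]<lo+.008)]
        if len(k): print(round(lo,3),len(k),'x',k[:,0].min().round(3),k[:,0].max().round(3),'y',k[:,1].min().round(3),k[:,1].max().round(3))
    u,v=proj(p,K,T)[0].astype(int); cv2.imwrite(f'pics/f{n}.png',cv2.resize(im[v-50:v+50,u-65:u+65],(780,600),interpolation=cv2.INTER_CUBIC))
a=[cv2.resize(cv2.imread(f'pics/f{n}.png'),(400,308)) for n in('side','scene')]; cv2.imwrite('pics/f.png',np.hstack(a))
E
```

```text
t 7.83 pos [ 0.6369 -0.0094  0.1161] yaw(y-axis) 1.2 tilt [ 0.007 -0.001 -1.   ] op 0.0418 gf 0.0 F [ 0.2 -0.7 -0.2] q6 -0.12
side tcp px [[381.4643992  219.86411496]] tip px [[380.90720913 224.59790098]]
-0.05 1 x 0.045 0.045 y 0.004 0.004
0.006 3 x 0.021 0.027 y -0.008 0.005
0.014 28 x -0.034 0.032 y -0.013 0.01
0.022 39 x -0.037 0.034 y -0.013 0.005
0.03 40 x -0.037 0.037 y -0.014 0.006
0.038 37 x -0.039 0.032 y -0.015 0.005
0.046 52 x -0.039 0.038 y -0.014 0.005
0.054 46 x -0.039 0.04 y -0.014 0.007
0.062 42 x -0.04 0.04 y -0.015 0.002
scene tcp px [[270.70487215 234.29423318]] tip px [[271.26672288 239.49399544]]
0.006 11 x -0.028 0.027 y -0.007 0.011
0.014 27 x -0.035 0.034 y -0.006 0.013
0.022 48 x -0.036 0.036 y -0.006 0.014
0.03 43 x -0.036 0.036 y -0.004 0.013
0.038 54 x -0.037 0.037 y -0.008 0.012
0.046 51 x -0.038 0.038 y -0.007 0.013
0.054 47 x -0.038 0.038 y -0.005 0.012
0.062 52 x -0.038 0.038 y -0.006 0.013
```

View pics/f.png

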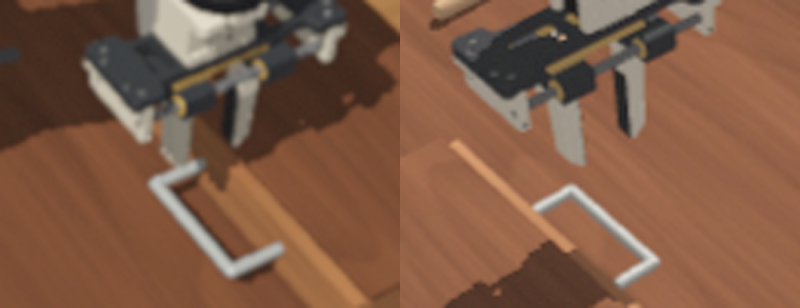

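Both external views show the real fingertips ending about 10 mm above the reported TCP, not 17 mm ahead of it, so the jaws closed above the bar. From here I take the tips as z_reported + 0.010.

Request:
send_rows(plan=[[[0.1, -0.012, 0, -0.15, 0], [0.1, -0.012, 0, -0.3, 0], [0.1, -0.012, 0, -0.4, 0], [0.1, -0.012, 0, -0.46, 0], [0.1, -0.012, 0, -0.5, 0], [0.1, -0.012, 0, -0.53, 0], [0.1, -0.012, 0, -0.53, 0], [0.1, -0.012, 0, -0.53, 0], [1, -0.012, 0, -0.53, 0], [1, -0.012, 0, -0.53, 0], [1, -0.012, 0, -0.53, 0], [1, -0.012, 0, -0.53, 0], [1, -0.012, 0, -0.53, 0], [1, -0.012, 0, -0.53, 0], [1, -0.012, 0, -0.53, 0], [1, -0.012, 0, -0.53, 0]]], force=30)

```text
t: 9.27
tool_pos: [0.6323, -0.0092, 0.0065]
orientation: [2.198, 2.244, 0.001]
force: [1.0, -0.6, 2.9]
opening: 0.009
gripper_force: 30.0
```

Request:
send_rows(plan=[[[1, -0.08, -0.002, 0, 0], [1, -0.16, -0.004, 0, 0], [1, -0.24, -0.006, 0, 0], [1, -0.32, -0.008, 0, 0], [1, -0.4, -0.009, 0, 0], [1, -0.48, -0.011, 0, 0], [1, -0.56, -0.013, 0, 0], [1, -0.64, -0.015, 0, 0], [1, -0.72, -0.017, 0, 0], [1, -0.8, -0.018, 0, 0], [1, -0.86, -0.02, 0, 0], [1, -0.9, -0.021, 0, 0], [1, -0.915, -0.021, 0, 0], [1, -0.915, -0.021, 0, 0], [1, -0.915, -0.021, 0, 0]]])

```text
t: 10.52
tool_pos: [0.45, -0.0135, 0.0062]
orientation: [2.197, 2.242, 0.003]
force: [5.6, -1.0, -4.6]
opening: 0.0091
gripper_force: 30.0
```

Request:
send_rows(plan=[[[0.1, 0, 0, 0, 0], [0.1, 0, 0, 0, 0], [0.1, 0, 0, 0, 0], [0.1, 0, 0, 0, 0], [0.1, 0, 0, 0, 0], [0.1, 0, 0, 0.5, 0], [0.1, 0, 0, 1, 0], [0.1, 0, 0, 1, 0], [0.1, 0, 0, 1, 0], [0.1, 0, 0, 1, 0], [0.1, 0, 0, 1, 0]]])

```text
t: 11.43
tool_pos: [0.4526, -0.0138, 0.2144]
orientation: [2.191, 2.237, 0.011]
force: [1.0, 0.4, 0.7]
opening: 0.0418
gripper_force: 0.0
```

Request:
send_rows(plan=[[[-0.2, -0.3, 0.8, 0.25, 0], [-0.2, -0.3, 0.8, 0.25, 0], [-0.2, -0.3, 0.8, 0.25, 0], [-0.2, -0.3, 0.8, 0.25, 0], [-0.2, -0.3, 0.8, 0.25, 0], [-0.2, -0.3, 0.8, 0.25, 0], [-0.2, -0.3, 0.8, 0.25, 0]]])

```text
t: 12.02
tool_pos: [0.3886, 0.1471, 0.2558]
orientation: [2.195, 2.247, -0.0]
force: [0.0, 0.7, 0.4]
opening: 0.0557
gripper_force: 0.0
```

```bash
python3 - <<'E'
from h import *
S()
for n in ['side','scene']:
    im,d,K,T=snap(n); cv2.imwrite(f'pics/{n}3.png',im); np.savez(n+'3.npz',im=im,d=d,K=K,T=T)
    P=cloud(d,K,T)
    # drawer region crop top-down info
    m=(d>0)&(P[...,0]>.45)&(P[...,0]<.7)&(abs(P[...,1])<.17)
    print(n,m.sum())
import m
for n in ['side','scene']: m.blobs(n,file=n+'3.npz')
im=np.load('side3.npz')['im']; cv2.imwrite('pics/c4.png',cv2.resize(im[170:420,270:520],(600,600),interpolation=cv2.INTER_CUBIC))
E
```

```text
t 12.02 pos [0.3886 0.1471 0.2558] yaw(y-axis) 1.3 tilt [ 0. -0. -1.] op 0.0557 gf 0.0 F [0.  0.7 0.4] q6 0.22
side 11968
scene 9293
side px [175. 118.] n 1437 mid [0.5   0.834] ang -135.8 len 0.496 wid 0.39 z [0.011 0.096] ends [0.678 1.007] [0.322 0.661]
side px [292. 107.] n 413 mid [0.701 0.616] ang 134.6 len 0.158 wid 0.074 z [0.013 0.047] ends [0.756 0.559] [0.645 0.672]
side px [100. 147.] n 436 mid [0.129 0.7  ] ang 47.4 len 0.095 wid 0.073 z [0.009 0.107] ends [0.097 0.664] [0.162 0.735]
side px [206. 160.] n 118 mid [0.374 0.522] ang -162.0 len 0.095 wid 0.021 z [0.007 0.018] ends [0.419 0.537] [0.329 0.507]
side px [371. 165.] n 583 mid [0.768 0.236] ang 54.5 len 0.075 wid 0.066 z [0.011 0.074] ends [0.746 0.205] [0.789 0.266]
side px [400. 236.] n 16747 mid [ 0.682 -0.022] ang 172.0 len 0.489 wid 0.411 z [0.012 0.073] ends [ 0.924 -0.056] [0.44  0.012]
side px [249. 175.] n 272 mid [0.449 0.397] ang -176.9 len 0.215 wid 0.278 z [0.007 0.021] ends [0.557 0.402] [0.342 0.391]
side px [292. 192.] n 320 mid [0.545 0.276] ang 171.5 len 0.161 wid 0.023 z [0.007 0.021] ends [0.6
[... 2520 characters left out ...]
84] ang 168.3 len 0.16 wid 0.021 z [0.01  0.021] ends [0.627 0.268] [0.471 0.301]
scene px [447. 333.] n 460 mid [0.478 0.406] ang 177.7 len 0.16 wid 0.02 z [0.01  0.021] ends [0.558 0.403] [0.398 0.409]
scene px [514. 364.] n 517 mid [0.404 0.536] ang -161.7 len 0.162 wid 0.02 z [0.011 0.022] ends [0.481 0.562] [0.327 0.511]
scene px [291. 350.] n 1091 mid [0.77 0.24] ang 56.7 len 0.065 wid 0.062 z [0.011 0.076] ends [0.752 0.213] [0.788 0.267]
scene px [613. 394.] n 3442 mid [0.348 0.69 ] ang -163.9 len 0.189 wid 0.138 z [0.015 0.097] ends [0.438 0.716] [0.257 0.664]
scene px [473. 468.] n 1365 mid [0.68  0.606] ang 149.3 len 0.126 wid 0.057 z [0.033 0.038] ends [0.735 0.573] [0.626 0.638]
```

View pics/c4.png

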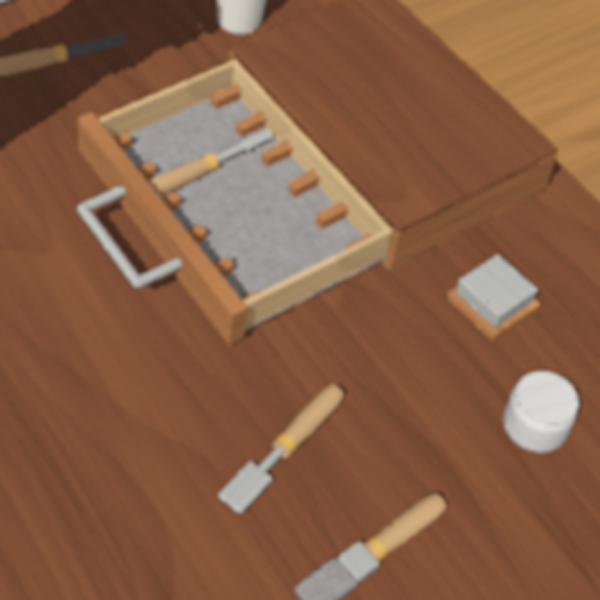

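The crop shows the drawer fully out, with the stored chisel between the 2nd and 3rd strips (150,167)–(277,152). That makes it bay 1, with its handle at the front, towards the robot. I'll go over the drawer with the wrist camera to locate the bays exactly.

Request:
send_rows(plan=[[[-0.2, 0.8, -0.85, 0.2, 0], [-0.2, 0.8, -0.85, 0.2, 0], [-0.2, 0.8, -0.85, 0.2, 0], [-0.2, 0.8, -0.85, 0.2, 0], [-0.2, 0.8, -0.85, 0.2, 0], [-0.2, 0.8, -0.85, 0.2, 0], [-0.2, 0.8, -0.85, 0.2, 0], [-0.2, 0.8, -0.85, 0.2, 0], [-0.2, 0.8, -0.85, 0.2, 0]]])

```text
t: 12.87
tool_pos: [0.5481, -0.0243, 0.2948]
orientation: [-2.199, -2.241, 0.002]
force: [0.6, 0.8, -0.4]
opening: 0.0556
gripper_force: 0.0
```

```bash
python3 - <<'E'
from h import *
S(); im,d,K,T=snap('wrist'); np.savez('w4.npz',im=im,d=d,K=K,T=T)
# orthographic rectification of z=0.032 plane: x .42-.70, y -.17-.17 at 1mm*2
s=2; xs=np.arange(.42,.70,.001/s); ys=np.arange(.17,-.17,-.001/s)
gx,gy=np.meshgrid(xs,ys); q=proj(np.c_[gx.ravel(),gy.ravel(),np.full(gx.size,.032)],K,T).reshape(*gx.shape,2).astype(np.float32)
o=cv2.remap(im,q[...,0],q[...,1],cv2.INTER_LINEAR); cv2.imwrite('pics/ortho.png',o[:600])
P=cloud(d,K,T)
m=((d>0)&(P[...,2]>.027)&(P[...,2]<.037)&(P[...,0]>.45)&(P[...,0]<.7)&(abs(P[...,1])<.15)).astype(np.uint8)
k,l,st,c=cv2.connectedComponentsWithStats(m)
for i in range(1,k):
    if st[i,4]>40:
        p=P[l==i]; print(c[i].round(),st[i,4],np.percentile(p,2,0).round(3),np.percentile(p,98,0).round(3),p.mean(0).round(3))
E
```

```text
t 12.87 pos [ 0.5481 -0.0243  0.2948] yaw(y-axis) 1.1 tilt [-0.002  0.    -1.   ] op 0.0556 gf 0.0 F [ 0.6  0.8 -0.4] q6 -0.16
[422. 167.] 2193 [ 0.537 -0.132  0.028] [0.694 0.129 0.037] [0.668 0.024 0.032]
[311.  93.] 326 [0.512 0.092 0.029] [0.544 0.118 0.034] [0.527 0.111 0.032]
[312. 136.] 275 [0.513 0.057 0.03 ] [0.545 0.068 0.034] [0.529 0.063 0.032]
[362. 156.] 1480 [0.526 0.029 0.028] [0.678 0.048 0.037] [0.592 0.039 0.032]
[311. 178.] 285 [ 0.515 -0.017  0.03 ] [0.546 0.019 0.036] [0.529 0.011 0.032]
[313. 215.] 257 [ 0.516 -0.043  0.03 ] [ 0.548 -0.031  0.034] [ 0.532 -0.037  0.032]
[313. 250.] 249 [ 0.516 -0.092  0.029] [ 0.549 -0.052  0.036] [ 0.532 -0.083  0.032]
[313. 286.] 239 [ 0.518 -0.141  0.028] [ 0.55  -0.11   0.035] [ 0.533 -0.134  0.032]
[341. 296.] 226 [ 0.521 -0.149  0.027] [ 0.622 -0.146  0.037] [ 0.571 -0.148  0.032]
```

View pics/ortho.png

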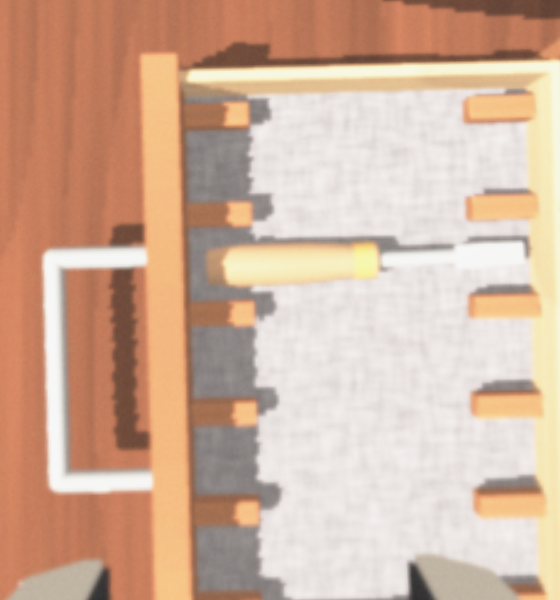

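The rectified wrist view shows the strips at rows 112, 212, 311, 411 and 511, which is a 50 mm pitch. Bay mids are (.600,.0905), (.601,.0405), (.602,-.0095), (.603,-.0595) and (.604,-.1095), with yaw 1.2°. The stored tool is in bay 1 with its handle towards the robot. The file comes first.

Request:
send_rows(plan=[[[-0.3, -0.07, 0.775, 0, 0.667], [-0.3, -0.07, 0.775, 0, 0.667], [-0.3, -0.07, 0.775, 0, 0.667], [-0.3, -0.07, 0.775, 0, 0.667], [-0.3, -0.07, 0.775, 0, 0.667], [-0.3, -0.07, 0.775, 0, 0.667], [-0.3, -0.07, 0.775, 0, 0.667], [-0.3, -0.07, 0.775, 0, 0.667]]])

```text
t: 13.58
tool_pos: [0.534, 0.1323, 0.296]
orientation: [1.3, 2.86, 0.0]
force: [0.9, -0.1, 0.1]
opening: 0.0604
gripper_force: 0.0
```

Request:
send_rows(plan=[[[-0.3, -0.075, 0.77, -0.5, 0.65], [-0.3, -0.075, 0.77, -0.5, 0.65], [-0.3, -0.075, 0.77, -0.5, 0.65], [-0.3, -0.075, 0.77, -0.5, 0.65], [-0.3, -0.075, 0.77, -0.5, 0.65], [-0.3, -0.075, 0.77, -0.5, 0.65], [-0.3, -0.075, 0.77, -0.5, 0.65], [-0.3, -0.075, 0.77, -0.5, 0.65], [-0.3, -0.075, 0.77, -0.5, 0.65]]])

```text
t: 14.33
tool_pos: [0.5202, 0.2852, 0.1967]
orientation: [0.275, 3.128, 0.001]
force: [-0.6, -0.4, 0.1]
opening: 0.0601
gripper_force: 0.0
```

```bash
cat > tool.py <<'E'
from h import *
def find(name,near,rad=.11,zlo=.006,zhi=.03):
    """tool on bench: mid, axis from height blob in one camera"""
    im,d,K,T=snap(name); P=cloud(d,K,T)
    m=((d>0)&(P[...,2]>zlo)&(P[...,2]<zhi)&(np.hypot(P[...,0]-near[0],P[...,1]-near[1])<rad)).astype(np.uint8)
    m=cv2.morphologyEx(m,cv2.MORPH_CLOSE,np.ones((5,5)))
    k,l,s,c=cv2.connectedComponentsWithStats(m)
    if k<2: return print(name,'none')
    i=1+np.argmax(s[1:,4]); p=P[(l==i)&(d>0)]
    (cx,cy),(w,h),a=cv2.minAreaRect(p[:,:2].astype(np.float32)); 
    if w<h: a+=90
    a=(a+90)%180-90
    # handle line: high points
    hp=p[p[:,2]>.014][:,:2]; 
    print(name,'mid',round(cx,4),round(cy,4),'ang',round(a,1),'len',round(max(w,h),3),'wid',round(min(w,h),3),'handle c',((hp.min(0)+hp.max(0))/2).round(4),'n',s[i,4])
    return im
E
python3 - <<'E'
from tool import *
S()
for n in ['wrist','side','scene']: im=find(n,(.547,.28)); 
E
```

```text
t 14.33 pos [0.5202 0.2852 0.1967] yaw(y-axis) 80.0 tilt [ 0.001  0.    -1.   ] op 0.0601 gf 0.0 F [-0.6 -0.4  0.1] q6 -0.98
wrist mid 0.5469 0.2819 ang -9.9 len 0.16 wid 0.02 handle c [0.5439 0.2841] n 2321
side mid 0.5487 0.2913 ang -7.3 len 0.161 wid 0.052 handle c [0.5445 0.2768] n 328
scene mid 0.5486 0.2834 ang -10.3 len 0.16 wid 0.021 handle c [0.5476 0.285 ] n 500
```

Request:
send_rows(plan=[[[-0.3, -0.005, 0.008, -0.2, 0], [-0.3, -0.005, 0.008, -0.4, 0], [-0.3, -0.005, 0.008, -0.6, 0], [-0.3, -0.005, 0.008, -0.8, 0], [-0.3, -0.005, 0.008, -0.9, 0], [-0.3, -0.005, 0.008, -0.96, 0], [-0.3, -0.005, 0.008, -1.0, 0], [-0.3, -0.005, 0.008, -1.0, 0], [-0.3, -0.005, 0.008, -1.0, 0], [1, -0.005, 0.008, -1.0, 0], [1, -0.005, 0.008, -1.0, 0], [1, -0.005, 0.008, -1.0, 0], [1, -0.005, 0.008, -1.0, 0], [1, -0.005, 0.008, -1.0, 0], [1, -0.005, 0.008, -1.0, 0], [1, -0.005, 0.008, -1.0, 0], [1, -0.005, 0.008, -1.0, 0]]], force=40)

```text
t: 15.9
tool_pos: [0.5188, 0.2873, -0.0039]
orientation: [0.268, 3.13, 0.0]
force: [-1.2, -0.3, 2.3]
opening: 0.0216
gripper_force: 40.0
```

Request:
send_rows(plan=[[[1, 0, 0, 0.1, 0], [1, 0, 0, 0.25, 0], [1, 0, 0, 0.4, 0], [1, 0, 0, 0.525, 0], [1, 0.05, -0.2, 0.525, 0.04], [1, 0.1, -0.37, 0.525, 0.08], [1, 0.15, -0.54, 0.525, 0.12], [1, 0.2, -0.71, 0.525, 0.16], [1, 0.24, -0.87, 0.525, 0.187], [1, 0.265, -0.985, 0.525, 0.187], [1, 0.265, -0.985, 0.525, 0.187], [1, 0.265, -0.985, 0.525, 0.187], [1, 0.265, -0.985, 0.525, 0.187]]])

```text
t: 16.98
tool_pos: [0.5714, 0.0906, 0.1006]
orientation: [0.038, -3.141, -0.001]
force: [0.1, 0.5, -1.2]
opening: 0.0213
gripper_force: 40.0
```

```bash
cat >> tool.py <<'E'
def held(bay):
    """held tool: part of it seen by wrist camera, tip side; offsets in drawer axes"""
    s=S(); im,d,K,T=snap('wrist'); P=cloud(d,K,T); p=s['tool_pos']; z=P[...,2]-p[2]
    M=R.from_rotvec(s['orientation']).as_matrix()
    q=(P-p)@M  # tool coords
    m=((d>0)&(q[...,2]<0.012)&(q[...,2]>-.022)&(abs(q[...,1])<.03)&(abs(q[...,0])<.15)).astype(np.uint8)
    k,l,st,c=cv2.connectedComponentsWithStats(m); i=1+np.argmax(st[1:,4]); r=q[(l==i)]
    print('tool-frame x',np.percentile(r[:,0],[.5,99.5]).round(4),'n',len(r))
    for lo in np.arange(-.12,.12,.02):
        k=r[(r[:,0]>=lo)&(r[:,0]<lo+.02)]
        if len(k)>20: print(round(lo,2),len(k),'ymid',round((np.percentile(k[:,1],2)+np.percentile(k[:,1],98))/2,4),'z',np.median(k[:,2]).round(4))
    cv2.imwrite('pics/held.png',im)
E
python3 -c "
from tool import *
held(0)"
```

```text
t 16.98 pos [0.5714 0.0906 0.1006] yaw(y-axis) 91.4 tilt [-0.001  0.    -1.   ] op 0.0213 gf 39.992830753326416 F [ 0.1  0.5 -1.2] q6 -1.53
tool-frame x [-0.0136  0.0517] n 2210
-0.02 349 ymid -0.0004 z -0.0199
0.0 765 ymid 0.0001 z -0.0199
0.02 578 ymid 0.0005 z -0.0203
0.04 518 ymid 0.0005 z -0.0198
```

Request:
send_rows(plan=[[[1, 0, 0, -0.1, 0], [1, 0, 0, -0.2, 0], [1, 0, 0, -0.28, 0], [1, 0, 0, -0.34, 0], [1, 0, 0, -0.38, 0], [1, 0, 0, -0.41, 0], [1, 0, 0, -0.425, 0], [1, 0, 0, -0.435, 0], [1, 0, 0, -0.435, 0], [1, 0, 0, -0.435, 0]]])

```text
t: 17.87
tool_pos: [0.5723, 0.0903, 0.0147]
orientation: [-0.039, 3.14, 0.0]
force: [1.2, 0.4, -1.2]
opening: 0.0213
gripper_force: 40.0
```

Request:
send_rows(plan=[[[1, 0, 0, -0.008, 0], [1, 0, 0, -0.008, 0], [0.32, 0, 0, -0.008, 0], [0.32, 0, 0, -0.008, 0], [0.32, 0, 0, -0.008, 0], [0.32, 0, 0, -0.008, 0], [0.32, 0, 0, 0.1, 0], [0.32, 0, 0, 0.25, 0], [0.32, 0, 0, 0.45, 0], [0.0, -0.1, 0.2, 0.65, 0], [-0.3, -0.2, 0.4, 0.85, 0], [-0.3, -0.3, 0.6, 0.9, 0], [-0.3, -0.3, 0.78, 0.9, 0], [-0.3, -0.3, 0.78, 0.9, 0], [-0.3, -0.3, 0.78, 0.9, 0]]])

```text
t: 19.12
tool_pos: [0.5111, 0.2515, 0.1967]
orientation: [-0.046, 3.138, 0.005]
force: [-0.1, 0.2, -0.8]
opening: 0.0599
gripper_force: 0.0
```

Request:
send_rows(plan=[[[-0.3, -0.31, 0.78, 0, -0.04], [-0.3, -0.31, 0.78, 0, -0.04], [-0.3, -0.31, 0.78, 0, -0.04], [-0.3, -0.31, 0.78, 0, -0.04], [-0.3, -0.31, 0.78, 0, -0.04], [-0.3, -0.31, 0.78, 0, -0.04], [-0.3, -0.31, 0.78, 0, -0.04]]])

```text
t: 19.7
tool_pos: [0.4497, 0.4018, 0.1935]
orientation: [-0.025, -3.141, 0.002]
force: [0.4, -0.7, 0.3]
opening: 0.0605
gripper_force: 0.0
```

```bash
cat > dr.py <<'E'
from h import *
def drawer(name='side'):
    im,d,K,T=snap(name)
    s=2; xs=np.arange(.42,.70,.001/s); ys=np.arange(.17,-.17,-.001/s); gx,gy=np.meshgrid(xs,ys)
    q=proj(np.c_[gx.ravel(),gy.ravel(),np.full(gx.size,.030)],K,T).reshape(*gx.shape,2).astype(np.float32)
    return cv2.remap(im,q[...,0],q[...,1],cv2.INTER_LINEAR)
E
python3 - <<'E'
from tool import *
S(); find('wrist',(.477,.403)); find('scene',(.477,.403))
from dr import drawer
cv2.imwrite('pics/d1.png',cv2.resize(np.hstack([drawer('side'),drawer('scene')]),(800,486)))
E
```

```text
t 19.7 pos [0.4497 0.4018 0.1935] yaw(y-axis) 89.1 tilt [-0.    -0.001 -1.   ] op 0.0605 gf 0.0 F [ 0.4 -0.7  0.3] q6 -0.91
wrist mid 0.476 0.403 ang -2.6 len 0.16 wid 0.021 handle c [0.4735 0.4047] n 2094
scene mid 0.4768 0.405 ang -1.2 len 0.162 wid 0.02 handle c [0.4766 0.4061] n 461
```

View pics/d1.png

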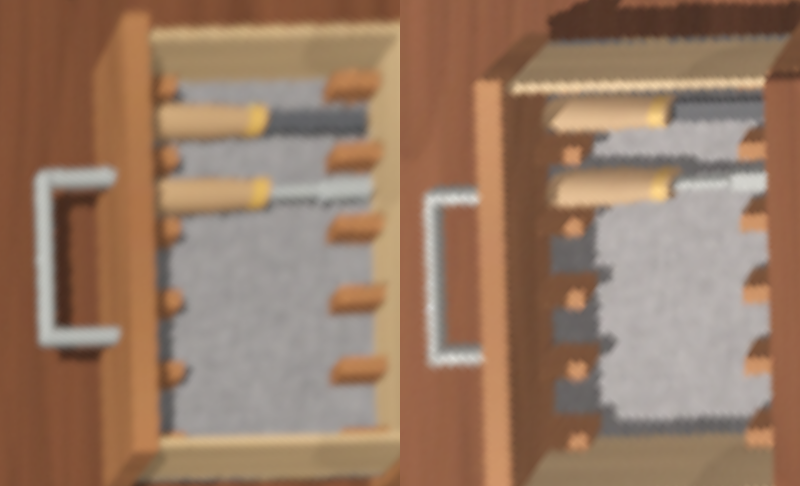

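Both views show the file lying in bay 0, between the strips at rows 85 and 157 (left panel), parallel to the chisel. The burnisher is confirmed pointed, with its tip towards +x.

Request:
send_rows(plan=[[[-0.3, -0.008, 0.009, -0.2, -0.017], [-0.3, -0.008, 0.009, -0.4, -0.017], [-0.3, -0.008, 0.009, -0.6, -0.017], [-0.3, -0.008, 0.009, -0.8, -0.017], [-0.3, -0.008, 0.009, -0.9, -0.017], [-0.3, -0.008, 0.009, -0.95, -0.017], [-0.3, -0.008, 0.009, -0.99, -0.017], [-0.3, -0.008, 0.009, -0.99, -0.017], [-0.3, -0.008, 0.009, -0.99, -0.017], [1, -0.008, 0.009, -0.99, -0.017], [1, -0.008, 0.009, -0.99, -0.017], [1, -0.008, 0.009, -0.99, -0.017], [1, -0.008, 0.009, -0.99, -0.017], [1, -0.008, 0.009, -0.99, -0.017], [1, -0.008, 0.009, -0.99, -0.017], [1, -0.008, 0.009, -0.99, -0.017], [1, -0.008, 0.009, -0.99, -0.017]]], force=40)

```text
t: 21.32
tool_pos: [0.4481, 0.4042, -0.0039]
orientation: [0.054, 3.141, 0.0]
force: [-0.2, 1.0, 1.9]
opening: 0.0215
gripper_force: 40.0
```

Request:
send_rows(plan=[[[1, 0, 0, 0.1, 0], [1, 0, 0, 0.25, 0], [1, 0, 0, 0.4, 0], [1, 0, 0, 0.525, 0], [1, 0.05, -0.2, 0.525, 0.01], [1, 0.1, -0.37, 0.525, 0.02], [1, 0.15, -0.54, 0.525, 0.03], [1, 0.2, -0.71, 0.525, 0.04], [1, 0.25, -0.87, 0.525, 0.05], [1, 0.3, -1, 0.525, 0.053], [1, 0.3, -1, 0.525, 0.053]]])

```text
t: 22.23
tool_pos: [0.5095, 0.1995, 0.1007]
orientation: [-0.027, 3.141, -0.003]
force: [-0.1, 0.3, -1.4]
opening: 0.0214
gripper_force: 40.0
```

Request:
send_rows(plan=[[[1, 0.05, -0.17, 0, 0], [1, 0.1, -0.34, 0, 0], [1, 0.15, -0.51, 0, 0], [1, 0.2, -0.68, 0, 0], [1, 0.25, -0.85, 0, 0], [1, 0.32, -1, 0, 0], [1, 0.32, -1, 0, 0], [1, 0.32, -1, 0, 0]]])

```text
t: 22.9
tool_pos: [0.5723, 0.003, 0.1006]
orientation: [0.028, -3.141, -0.0]
force: [-0.2, 0.6, -0.6]
opening: 0.0216
gripper_force: 40.0
```

```bash
python3 -c "
from tool import *
held(2)"
```

```text
t 22.9 pos [0.5723 0.003  0.1006] yaw(y-axis) 91.0 tilt [-0.001  0.    -1.   ] op 0.0216 gf 39.98796880245209 F [-0.2  0.6 -0.6] q6 -1.67
tool-frame x [-0.0134  0.0526] n 2293
-0.02 371 ymid 0.0003 z -0.0199
0.0 777 ymid 0.0002 z -0.0199
0.02 584 ymid 0.0 z -0.0203
0.04 561 ymid 0.0 z -0.02
```

Request:
send_rows(plan=[[[1, 0.008, -0.07, 0, 0], [1, 0.008, -0.07, 0, 0], [1, 0.008, -0.07, -0.1, 0], [1, 0.008, -0.07, -0.2, 0], [1, 0.008, -0.07, -0.28, 0], [1, 0.008, -0.07, -0.34, 0], [1, 0.008, -0.07, -0.38, 0], [1, 0.008, -0.07, -0.41, 0], [1, 0.008, -0.07, -0.425, 0], [1, 0.008, -0.07, -0.438, 0], [1, 0.008, -0.07, -0.438, 0], [1, 0.008, -0.07, -0.438, 0]]])

```text
t: 23.95
tool_pos: [0.5743, -0.0099, 0.014]
orientation: [-0.033, 3.14, -0.0]
force: [-0.1, 0.1, -0.8]
opening: 0.0216
gripper_force: 40.0
```

Request:
send_rows(plan=[[[1, 0, 0, -0.005, 0], [0.35, 0, 0, -0.005, 0], [0.35, 0, 0, -0.005, 0], [0.35, 0, 0, -0.005, 0], [0.35, 0, 0, -0.005, 0], [0.35, 0, 0, 0.1, 0], [0.35, 0, 0, 0.25, 0], [0.35, 0, 0, 0.45, 0], [0.3, 0, 0, 0.65, 0], [0.0, -0.05, -0.1, 0.85, -0.1], [-0.3, -0.1, -0.25, 0.9, -0.21], [-0.3, -0.15, -0.4, 0.9, -0.33], [-0.3, -0.2, -0.6, 0.9, -0.44], [-0.3, -0.2, -0.6, 0.9, -0.55], [-0.3, -0.2, -0.6, 0.9, -0.66], [-0.3, -0.2, -0.6, 0.9, -0.77], [-0.3, -0.2, -0.6, 0.9, -0.88], [-0.3, -0.2, -0.6, 0.9, -0.91], [-0.3, -0.2, -0.6, 0.9, -0.91]]])

```text
t: 25.53
tool_pos: [0.5337, -0.13, 0.1934]
orientation: [1.414, 2.805, 0.0]
force: [0.1, 0.1, -0.9]
opening: 0.0609
gripper_force: 0.0
```

Request:
send_rows(plan=[[[-0.3, -0.05, -0.3, 0, -0.9], [-0.3, -0.05, -0.3, 0, -0.9], [-0.3, -0.05, -0.3, 0, -0.9], [-0.3, -0.05, -0.3, 0, -0.9], [-0.3, -0.05, -0.3, 0, -0.9], [-0.3, -0.05, -0.3, 0, -0.9], [-0.3, -0.05, -0.3, 0, -0.9], [-0.3, -0.05, -0.3, 0, -0.9], [-0.3, -0.05, -0.3, 0, -0.9], [-0.3, -0.05, -0.3, 0, -0.9]]])

```text
t: 26.37
tool_pos: [0.5237, -0.1899, 0.1934]
orientation: [2.529, 1.864, 0.0]
force: [0.1, -0.1, -1.1]
opening: 0.0603
gripper_force: 0.0
```

Request:
send_rows(plan=[[[-0.3, -0.045, -0.4, 0, -0.9], [-0.3, -0.045, -0.4, 0, -0.9], [-0.3, -0.045, -0.4, 0, -0.9], [-0.3, -0.045, -0.4, 0, -0.9], [-0.3, -0.045, -0.4, 0, -0.9], [-0.3, -0.045, -0.4, 0, -0.9], [-0.3, -0.045, -0.4, 0, -0.9], [-0.3, -0.045, -0.4, 0, -0.9], [-0.3, -0.045, -0.4, 0, -0.9], [-0.3, -0.045, -0.4, 0, -0.9]]])

```text
t: 27.2
tool_pos: [0.5147, -0.2699, 0.1933]
orientation: [-3.099, -0.515, 0.0]
force: [0.0, -0.2, -1.1]
opening: 0.0606
gripper_force: 0.0
```

```bash
python3 - <<'E'
from tool import *
S(); find('wrist',(.488,-.279)); find('scene',(.488,-.279)); find('side',(.488,-.279))
from dr import drawer
cv2.imwrite('pics/d2.png',cv2.resize(np.hstack([drawer('side'),drawer('scene')]),(800,486)))
E
```

```text
t 27.2 pos [ 0.5147 -0.2699  0.1933] yaw(y-axis) -71.1 tilt [-0.  0. -1.] op 0.0606 gf 0.0 F [ 0.  -0.2 -1.1] q6 0.67
wrist mid 0.4877 -0.2795 ang 18.6 len 0.16 wid 0.026 handle c [ 0.4933 -0.2747] n 2623
scene mid 0.4911 -0.2813 ang 17.7 len 0.164 wid 0.033 handle c [ 0.4912 -0.2742] n 261
side mid 0.489 -0.2822 ang 16.7 len 0.165 wid 0.027 handle c [ 0.4872 -0.2841] n 608
```

View pics/d2.png

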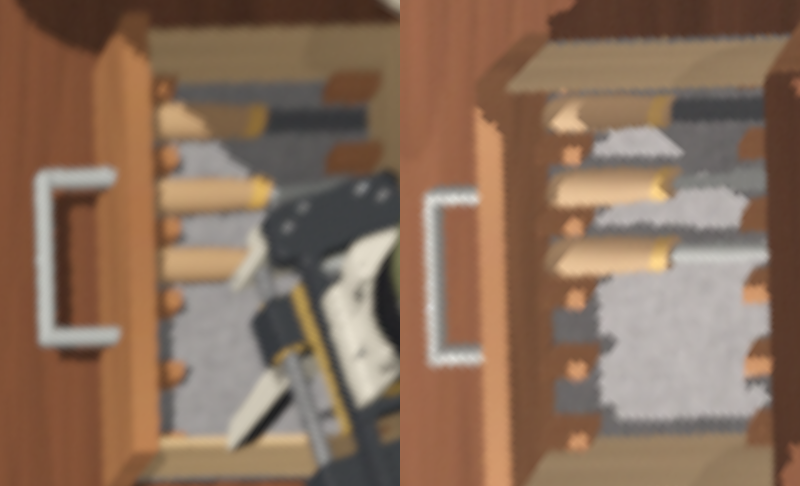

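The burnisher lies in bay 2, between the strips at rows 228 and 300 in the view; bays 3 and 4 are still free. Now the spatula.

Request:
send_rows(plan=[[[-0.3, -0.002, -0.004, -0.2, 0], [-0.3, -0.002, -0.004, -0.4, 0], [-0.3, -0.002, -0.004, -0.6, 0], [-0.3, -0.002, -0.004, -0.8, 0], [-0.3, -0.002, -0.004, -0.9, 0], [-0.3, -0.002, -0.004, -0.95, 0], [-0.3, -0.002, -0.004, -0.985, 0], [-0.3, -0.002, -0.004, -0.985, 0], [-0.3, -0.002, -0.004, -0.985, 0], [1, -0.002, -0.004, -0.985, 0], [1, -0.002, -0.004, -0.985, 0], [1, -0.002, -0.004, -0.985, 0], [1, -0.002, -0.004, -0.985, 0], [1, -0.002, -0.004, -0.985, 0], [1, -0.002, -0.004, -0.985, 0], [1, -0.002, -0.004, -0.985, 0], [1, -0.002, -0.004, -0.985, 0]]], force=40)

```text
t: 28.87
tool_pos: [0.5143, -0.2707, -0.0035]
orientation: [3.1, 0.507, 0.0]
force: [-0.6, -0.4, 1.1]
opening: 0.0215
gripper_force: 40.0
```

Request:
send_rows(plan=[[[1, 0, 0, 0.1, 0], [1, 0, 0, 0.25, 0], [1, 0, 0, 0.4, 0], [1, 0, 0, 0.55, 0], [1, 0, 0.1, 0.55, 0.1], [1, 0.05, 0.2, 0.55, 0.2], [1, 0.1, 0.3, 0.55, 0.3], [1, 0.1, 0.35, 0.55, 0.4], [1, 0.1, 0.35, 0.55, 0.5], [1, 0.1, 0.35, 0.55, 0.6], [1, 0.1, 0.35, 0.55, 0.7], [1, 0.1, 0.35, 0.55, 0.8], [1, 0.1, 0.35, 0.55, 0.9], [1, 0.1, 0.35, 0.55, 0.9]]])

```text
t: 30.03
tool_pos: [0.5341, -0.2005, 0.106]
orientation: [-2.527, -1.866, 0.001]
force: [0.3, 0.8, -1.0]
opening: 0.0215
gripper_force: 40.0
```

Request:
send_rows(plan=[[[1, 0.01, 0.03, 0, 0.1], [1, 0.02, 0.06, 0, 0.2], [1, 0.03, 0.1, 0, 0.3], [1, 0.04, 0.15, 0, 0.4], [1, 0.06, 0.2, 0, 0.5], [1, 0.08, 0.25, 0, 0.6], [1, 0.1, 0.3, 0, 0.7], [1, 0.1, 0.35, 0, 0.8], [1, 0.1, 0.35, 0, 0.9], [1, 0.1, 0.35, 0, 0.9]]])

```text
t: 30.87
tool_pos: [0.5542, -0.1301, 0.1061]
orientation: [-1.408, -2.808, 0.0]
force: [0.2, 0.4, -0.9]
opening: 0.0213
gripper_force: 40.0
```

Request:
send_rows(plan=[[[1, 0.01, 0.03, 0, 0.1], [1, 0.02, 0.06, 0, 0.2], [1, 0.03, 0.1, 0, 0.3], [1, 0.04, 0.15, 0, 0.4], [1, 0.06, 0.2, 0, 0.5], [1, 0.08, 0.25, 0, 0.6], [1, 0.1, 0.3, 0, 0.7], [1, 0.105, 0.353, 0, 0.8], [1, 0.105, 0.353, 0, 0.91], [1, 0.105, 0.353, 0, 0.91], [1, 0.105, 0.353, 0, 0.91]]])

```text
t: 31.78
tool_pos: [0.5752, -0.0603, 0.1062]
orientation: [0.021, -3.141, 0.0]
force: [0.2, -0.7, -1.4]
opening: 0.0217
gripper_force: 40.0
```

```bash
python3 -c "
from tool import *
held(3)"
```

```text
t 31.78 pos [ 0.5752 -0.0603  0.1062] yaw(y-axis) 90.8 tilt [-0. -0. -1.] op 0.0217 gf 39.99134659767151 F [ 0.2 -0.7 -1.4] q6 -1.78
tool-frame x [-0.0136  0.0527] n 2531
-0.02 415 ymid 0.0003 z -0.0198
0.0 837 ymid 0.0004 z -0.0197
0.02 645 ymid 0.0005 z -0.0201
0.04 634 ymid 0.0005 z -0.02
```

Request:
send_rows(plan=[[[1, 0, 0, -0.1, 0.007], [1, 0, 0, -0.2, 0.007], [1, 0, 0, -0.29, 0.007], [1, 0, 0, -0.36, 0.007], [1, 0, 0, -0.4, 0.007], [1, 0, 0, -0.43, 0.007], [1, 0, 0, -0.45, 0.007], [1, 0, 0, -0.463, 0.007], [1, 0, 0, -0.463, 0.007], [1, 0, 0, -0.463, 0.007]]])

```text
t: 32.67
tool_pos: [0.5759, -0.0602, 0.0145]
orientation: [-0.043, 3.14, -0.0]
force: [-0.8, -0.8, -1.9]
opening: 0.0215
gripper_force: 40.0
```

Request:
send_rows(plan=[[[1, 0, 0, -0.008, 0], [0.35, 0, 0, -0.008, 0], [0.35, 0, 0, -0.008, 0], [0.35, 0, 0, -0.008, 0], [0.35, 0, 0, -0.008, 0], [0.35, 0, 0, 0.1, 0], [0.35, 0, 0, 0.25, 0], [0.35, 0, 0, 0.45, 0], [0.3, 0, 0, 0.65, 0], [0.0, -0.05, -0.1, 0.85, -0.1], [-0.3, -0.08, -0.25, 0.9, -0.21], [-0.3, -0.08, -0.4, 0.9, -0.33], [-0.3, -0.08, -0.55, 0.9, -0.44], [-0.3, -0.08, -0.55, 0.9, -0.55], [-0.3, -0.08, -0.55, 0.9, -0.66], [-0.3, -0.08, -0.55, 0.9, -0.77], [-0.3, -0.08, -0.55, 0.9, -0.88], [-0.3, -0.08, -0.55, 0.9, -0.97], [-0.3, -0.08, -0.55, 0.9, -0.97]]])

```text
t: 34.25
tool_pos: [0.5593, -0.1702, 0.1938]
orientation: [1.495, 2.763, 0.0]
force: [-0.8, -0.1, -0.0]
opening: 0.0607
gripper_force: 0.0
```

Request:
send_rows(plan=[[[-0.3, -0.08, -0.57, 0, -0.97], [-0.3, -0.08, -0.57, 0, -0.97], [-0.3, -0.08, -0.57, 0, -0.97], [-0.3, -0.08, -0.57, 0, -0.97], [-0.3, -0.08, -0.57, 0, -0.97], [-0.3, -0.08, -0.57, 0, -0.97], [-0.3, -0.08, -0.57, 0, -0.97], [-0.3, -0.08, -0.57, 0, -0.97], [-0.3, -0.08, -0.57, 0, -0.97], [-0.3, -0.08, -0.57, 0, -0.97]]])

```text
t: 35.08
tool_pos: [0.5433, -0.2841, 0.1937]
orientation: [-2.642, -1.699, 0.0]
force: [0.9, -0.6, 0.3]
opening: 0.0602
gripper_force: 0.0
```

Request:
send_rows(plan=[[[-0.3, -0.085, -0.575, 0, -0.965], [-0.3, -0.085, -0.575, 0, -0.965], [-0.3, -0.085, -0.575, 0, -0.965], [-0.3, -0.085, -0.575, 0, -0.965], [-0.3, -0.085, -0.575, 0, -0.965], [-0.3, -0.085, -0.575, 0, -0.965], [-0.3, -0.085, -0.575, 0, -0.965], [-0.3, -0.085, -0.575, 0, -0.965], [-0.3, -0.085, -0.575, 0, -0.965], [-0.3, -0.085, -0.575, 0, -0.965]]])

```text
t: 35.92
tool_pos: [0.5263, -0.3991, 0.1937]
orientation: [-3.134, -0.211, 0.0]
force: [-0.4, 0.1, 0.4]
opening: 0.0606
gripper_force: 0.0
```

```bash
python3 - <<'E'
from tool import *
S(); find('wrist',(.499,-.402)); find('scene',(.499,-.402)); find('side',(.499,-.402))
from dr import drawer
cv2.imwrite('pics/d3.png',cv2.resize(np.hstack([drawer('side'),drawer('scene')]),(800,486)))
E
```

```text
t 35.92 pos [ 0.5263 -0.3991  0.1937] yaw(y-axis) -82.3 tilt [-0.  0. -1.] op 0.0606 gf 0.0 F [-0.4  0.1  0.4] q6 0.71
wrist mid 0.4991 -0.4043 ang 7.3 len 0.159 wid 0.03 handle c [ 0.4984 -0.4073] n 3176
scene mid 0.4999 -0.4023 ang 5.8 len 0.162 wid 0.033 handle c [ 0.5012 -0.4037] n 310
side mid 0.505 -0.4064 ang 6.1 len 0.176 wid 0.031 handle c [ 0.4974 -0.4091] n 864
```

View pics/d3.png

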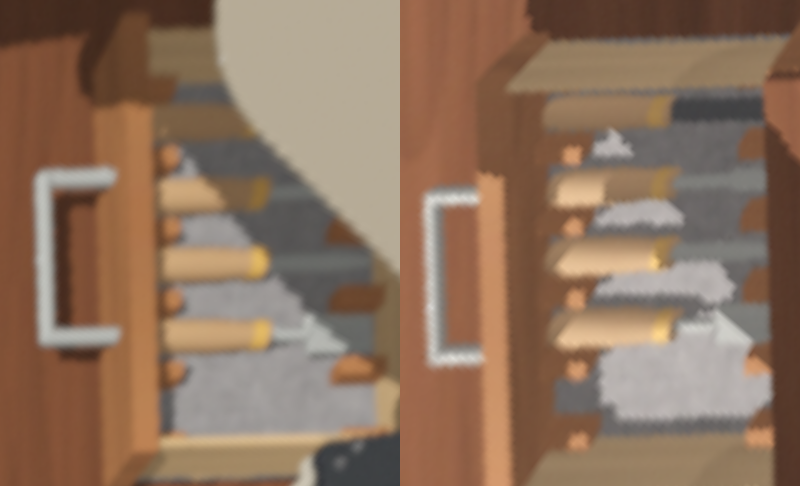

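The spatula is in bay 3 with its handle at the front; bay 4 is free. The brush is next.

Request:
send_rows(plan=[[[-0.3, 0.003, -0.008, -0.2, 0], [-0.3, 0.003, -0.008, -0.4, 0], [-0.3, 0.003, -0.008, -0.6, 0], [-0.3, 0.003, -0.008, -0.8, 0], [-0.3, 0.003, -0.008, -0.9, 0], [-0.3, 0.003, -0.008, -0.95, 0], [-0.3, 0.003, -0.008, -0.985, 0], [-0.3, 0.003, -0.008, -0.985, 0], [-0.3, 0.003, -0.008, -0.985, 0], [1, 0.003, -0.008, -0.985, 0], [1, 0.003, -0.008, -0.985, 0], [1, 0.003, -0.008, -0.985, 0], [1, 0.003, -0.008, -0.985, 0], [1, 0.003, -0.008, -0.985, 0], [1, 0.003, -0.008, -0.985, 0], [1, 0.003, -0.008, -0.985, 0], [1, 0.003, -0.008, -0.985, 0]]], force=40)

```text
t: 37.58
tool_pos: [0.5269, -0.4008, -0.0031]
orientation: [3.135, 0.2, 0.0]
force: [-1.2, 0.7, 1.7]
opening: 0.0215
gripper_force: 40.0
```

Request:
send_rows(plan=[[[1, 0, 0, 0.1, 0], [1, 0, 0, 0.25, 0], [1, 0, 0, 0.4, 0], [1, 0, 0, 0.55, 0], [1, 0, 0.1, 0.55, 0.1], [1, 0.03, 0.2, 0.55, 0.2], [1, 0.05, 0.3, 0.55, 0.3], [1, 0.08, 0.4, 0.55, 0.4], [1, 0.08, 0.485, 0.55, 0.5], [1, 0.08, 0.485, 0.55, 0.6], [1, 0.08, 0.485, 0.55, 0.7], [1, 0.08, 0.485, 0.55, 0.8], [1, 0.08, 0.485, 0.55, 0.9], [1, 0.08, 0.485, 0.55, 0.966], [1, 0.08, 0.485, 0.55, 0.966]]])

```text
t: 38.83
tool_pos: [0.5427, -0.3035, 0.1064]
orientation: [-2.642, -1.698, 0.0]
force: [1.1, 0.4, -0.3]
opening: 0.0217
gripper_force: 40.0
```

Request:
send_rows(plan=[[[1, 0.01, 0.05, 0, 0.1], [1, 0.02, 0.1, 0, 0.2], [1, 0.03, 0.15, 0, 0.3], [1, 0.04, 0.2, 0, 0.4], [1, 0.06, 0.27, 0, 0.5], [1, 0.08, 0.34, 0, 0.6], [1, 0.08, 0.41, 0, 0.7], [1, 0.08, 0.485, 0, 0.8], [1, 0.08, 0.485, 0, 0.9], [1, 0.08, 0.485, 0, 0.966], [1, 0.08, 0.485, 0, 0.966]]])

```text
t: 39.75
tool_pos: [0.5588, -0.2063, 0.1065]
orientation: [-1.491, -2.765, 0.0]
force: [0.9, -0.6, -0.3]
opening: 0.0217
gripper_force: 40.0
```

Request:
send_rows(plan=[[[1, 0.01, 0.05, 0, 0.1], [1, 0.02, 0.1, 0, 0.2], [1, 0.03, 0.15, 0, 0.3], [1, 0.04, 0.2, 0, 0.4], [1, 0.06, 0.27, 0, 0.5], [1, 0.08, 0.34, 0, 0.6], [1, 0.08, 0.41, 0, 0.7], [1, 0.085, 0.485, 0, 0.8], [1, 0.085, 0.485, 0, 0.9], [1, 0.085, 0.485, 0, 0.966], [1, 0.085, 0.485, 0, 0.966], [1, 0.085, 0.485, 0, 0.966]]])

```text
t: 40.75
tool_pos: [0.5759, -0.1098, 0.1066]
orientation: [0.024, -3.141, -0.0]
force: [0.1, -0.2, -0.8]
opening: 0.0217
gripper_force: 40.0
```

```bash
python3 -c "
from tool import *
held(4)"
```

```text
t 40.75 pos [ 0.5759 -0.1098  0.1066] yaw(y-axis) 90.9 tilt [-0.  0. -1.] op 0.0217 gf 39.9977570772171 F [ 0.1 -0.2 -0.8] q6 -1.86
tool-frame x [-0.0137  0.0523] n 2764
-0.02 467 ymid 0.0003 z -0.0197
0.0 880 ymid 0.0005 z -0.0195
0.02 706 ymid 0.0004 z -0.0199
0.04 711 ymid 0.0003 z -0.02
```

Request:
send_rows(plan=[[[1, 0, 0, -0.1, 0.006], [1, 0, 0, -0.2, 0.006], [1, 0, 0, -0.29, 0.006], [1, 0, 0, -0.36, 0.006], [1, 0, 0, -0.4, 0.006], [1, 0, 0, -0.43, 0.006], [1, 0, 0, -0.45, 0.006], [1, 0, 0, -0.465, 0.006], [1, 0, 0, -0.465, 0.006], [1, 0, 0, -0.465, 0.006]]])

```text
t: 41.63
tool_pos: [0.5764, -0.1099, 0.0144]
orientation: [-0.042, 3.14, -0.0]
force: [-0.4, -0.5, -1.1]
opening: 0.0213
gripper_force: 40.0
```

Request:
send_rows(plan=[[[1, 0, 0, -0.008, 0], [0.35, 0, 0, -0.008, 0], [0.35, 0, 0, -0.008, 0], [0.35, 0, 0, -0.008, 0], [0.35, 0, 0, -0.008, 0], [0.35, 0, 0, 0.1, 0], [0.35, 0, 0, 0.25, 0], [0.35, 0, 0, 0.45, 0], [0.3, 0, 0, 0.65, 0], [0.1, 0, 0, 0.85, -0.1], [0.1, 0, 0, 1, -0.2], [0.1, -0.2, 0.1, 1, -0.3], [0.1, -0.4, 0.2, 1, -0.4], [0.1, -0.6, 0.3, 1, -0.5], [0.1, -0.6, 0.5, 1, -0.6], [0.1, -0.6, 0.5, 1, -0.7], [0.1, -0.6, 0.5, 1, -0.75], [0.1, -0.6, 0.5, 1, -0.75]]])

```text
t: 43.13
tool_pos: [0.4558, -0.009, 0.2142]
orientation: [1.164, 2.917, 0.0]
force: [-0.1, -0.1, -0.7]
opening: 0.0417
gripper_force: 0.0
```

Request:
send_rows(plan=[[[0.1, -0.2, 0, 0.2, -0.75], [0.1, -0.2, 0, 0.2, -0.75], [0.1, -0.2, 0, 0.2, -0.75], [0.1, -0.2, 0, 0.2, -0.75], [0.1, -0.2, 0, 0.2, -0.75], [0.1, -0.2, 0, 0.2, -0.75], [0.1, -0.2, 0, 0.2, -0.75], [0.1, -0.2, 0, 0.2, -0.75], [0.1, -0.2, 0, 0.2, -0.75]]])

```text
t: 43.88
tool_pos: [0.416, -0.01, 0.2538]
orientation: [-2.188, -2.254, 0.0]
force: [0.7, 0.3, -0.6]
opening: 0.0418
gripper_force: 0.0
```

```bash
python3 - <<'E'
from tool import *
S()
from dr import drawer
cv2.imwrite('pics/d4.png',cv2.resize(np.hstack([drawer('side'),drawer('scene')]),(800,486)))
im,d,K,T=snap('side'); P=cloud(d,K,T)
m=(d>0)&(P[...,0]>.51)&(P[...,0]<.69)&(abs(P[...,1]+.01)<.13); print('tall in drawer',np.percentile(P[m][:,2],[50,90,99]).round(3))
for n in('side','scene','wrist'):
    im,d,K,T=snap(n); hsv=cv2.cvtColor(im,cv2.COLOR_BGR2HSV); P=cloud(d,K,T)
    b=(hsv[...,1]<70)&(hsv[...,2]>110)&(d>0)&(P[...,0]>.42)&(P[...,0]<.5)&(abs(P[...,1])<.09)&(P[...,2]>.025)&(P[...,2]<.06)
    v,u=np.nonzero(b); 
    if len(v)>20: w=ray(np.c_[u,v],K,T,.043); print(n,'bar',w.min(0).round(4),w.max(0).round(4))
E
```

```text
t 43.88 pos [ 0.416  -0.01    0.2538] yaw(y-axis) 1.7 tilt [-0. -0. -1.] op 0.0418 gf 0.0 F [ 0.7  0.3 -0.6] q6 -0.18
tall in drawer [0.026 0.036 0.062]
side bar [ 0.4414 -0.0792  0.043 ] [0.497  0.0421 0.043 ]
scene bar [ 0.4475 -0.0702  0.043 ] [0.4855 0.0506 0.043 ]
wrist bar [ 0.4436 -0.0725  0.043 ] [0.4998 0.047  0.043 ]
```

View pics/d4.png

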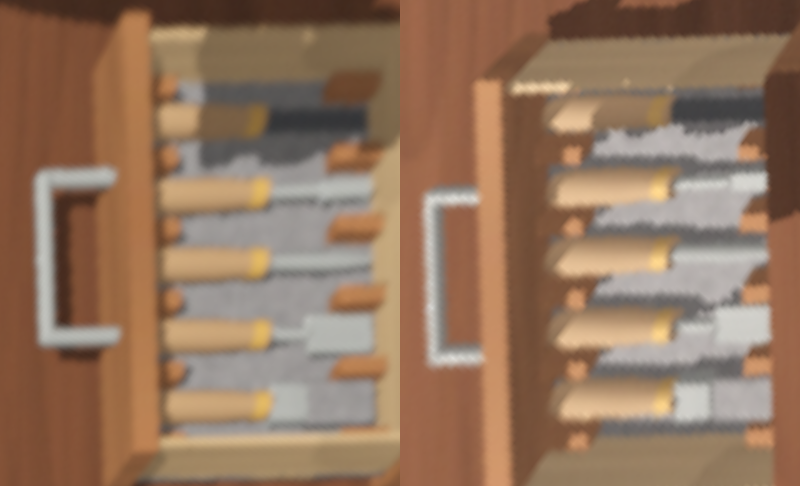

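All five tools lie flat, one per bay, with handles at the front. Now I grasp the bar and shut the drawer.

Request:
send_rows(plan=[[[0.1, 0.17, -0.014, -0.2, -0.008], [0.1, 0.17, -0.014, -0.4, -0.008], [0.1, 0.17, -0.014, -0.6, -0.008], [0.1, 0.17, -0.014, -0.6, -0.008], [0.1, 0.17, -0.014, -0.6, -0.008], [0.1, 0.17, -0.014, -0.6, -0.008]]])

```text
t: 44.68
tool_pos: [0.4503, -0.0125, 0.1353]
orientation: [2.2, 2.242, 0.001]
force: [0.8, -1.0, 1.0]
opening: 0.0418
gripper_force: 0.0
```

Request:
send_rows(plan=[[[0.1, 0, 0, -0.15, 0], [0.1, 0, 0, -0.3, 0], [0.1, 0, 0, -0.45, 0], [0.1, 0, 0, -0.55, 0], [0.1, 0, 0, -0.6, 0], [0.1, 0, 0, -0.64, 0], [0.1, 0, 0, -0.64, 0], [0.1, 0, 0, -0.64, 0], [1, 0, 0, -0.64, 0], [1, 0, 0, -0.64, 0], [1, 0, 0, -0.64, 0], [1, 0, 0, -0.64, 0], [1, 0, 0, -0.64, 0], [1, 0, 0, -0.64, 0], [1, 0, 0, -0.64, 0], [1, 0, 0, -0.64, 0]]], force=30)

```text
t: 46.02
tool_pos: [0.4501, -0.0125, 0.006]
orientation: [2.2, 2.242, 0.0]
force: [-1.1, -0.6, 3.3]
opening: 0.0088
gripper_force: 30.0
```

Request:
send_rows(plan=[[[1, 0.02, 0, 0, 0], [1, 0.06, 0.001, 0, 0], [1, 0.11, 0.002, 0, 0], [1, 0.16, 0.004, 0, 0], [1, 0.21, 0.005, 0, 0], [1, 0.26, 0.006, 0, 0], [1, 0.31, 0.007, 0, 0], [1, 0.36, 0.008, 0, 0], [1, 0.41, 0.009, 0, 0], [1, 0.46, 0.01, 0, 0], [1, 0.51, 0.011, 0, 0], [1, 0.56, 0.012, 0, 0], [1, 0.61, 0.014, 0, 0], [1, 0.66, 0.015, 0, 0], [1, 0.71, 0.016, 0, 0], [1, 0.76, 0.017, 0, 0], [1, 0.8, 0.018, 0, 0], [1, 0.83, 0.018, 0, 0], [1, 0.85, 0.019, 0, 0], [1, 0.86, 0.019, 0, 0]]])

```text
t: 47.68
tool_pos: [0.6226, -0.0082, 0.006]
orientation: [-2.2, -2.242, -0.001]
force: [-2.0, 4.6, 6.0]
opening: 0.0088
gripper_force: 30.0
```

Request:
send_rows(plan=[[[1, 0.01, 0, 0, 0], [1, 0.02, 0, 0, 0], [1, 0.03, 0.001, 0, 0], [1, 0.04, 0.001, 0, 0], [1, 0.05, 0.001, 0, 0], [1, 0.055, 0.001, 0, 0], [1, 0.06, 0.001, 0, 0], [1, 0.06, 0.001, 0, 0], [1, 0.06, 0.001, 0, 0]]])

```text
t: 48.43
tool_pos: [0.6342, -0.0079, 0.006]
orientation: [-2.2, -2.242, -0.001]
force: [-0.6, 4.0, 5.1]
opening: 0.009
gripper_force: 30.0
```

Request:
send_rows(plan=[[[1, 0.005, 0, 0, 0], [1, 0.01, 0, 0, 0], [1, 0.015, 0, 0, 0], [1, 0.015, 0, 0, 0], [1, 0.015, 0, 0, 0]]])

```text
t: 48.85
tool_pos: [0.6349, -0.0079, 0.0059]
orientation: [-2.198, -2.24, 0.004]
force: [-12.1, 4.5, 14.9]
opening: 0.0087
gripper_force: 30.0
```

Request:
send_rows(plan=[[[0.1, -0.005, 0, 0, 0], [0.1, -0.005, 0, 0, 0], [0.1, -0.005, 0, 0, 0], [0.1, -0.005, 0, 0, 0], [0.1, -0.005, 0, 0, 0], [0.1, -0.005, 0, 0.3, 0], [0.1, -0.005, 0, 0.6, 0], [0.1, -0.005, 0, 0.9, 0], [0.1, -0.5, 0, 1, 0], [0.1, -0.9, 0, 1, 0], [0.1, -0.9, 0, 1, 0], [0.1, -0.9, 0, 1, 0], [0.1, -0.9, 0, 1, 0], [0.1, -0.9, 0, 1, 0]]])

```text
t: 50.02
tool_pos: [0.4546, -0.0086, 0.2084]
orientation: [2.199, 2.24, 0.003]
force: [-0.9, -0.9, -0.3]
opening: 0.0422
gripper_force: 0.0
```

```bash
python3 - <<'E'
from h import *
S()
import m
for n in('side','scene'):
    im,d,K,T=snap(n); hsv=cv2.cvtColor(im,cv2.COLOR_BGR2HSV); P=cloud(d,K,T)
    cv2.imwrite(f'pics/e{n}.png',im)
    b=(hsv[...,1]<60)&(hsv[...,2]>120)&(d>0)&(P[...,0]>.58)&(P[...,0]<.75)&(abs(P[...,1])<.12)&(P[...,2]>.025)&(P[...,2]<.06)
    v,u=np.nonzero(b); w=ray(np.c_[u,v],K,T,.043); r=cv2.minAreaRect(w[:,:2].astype(np.float32)); print(n,len(w),r)
cv2.imwrite('pics/end.png',np.hstack([cv2.resize(cv2.imread(f'pics/e{n}.png'),(400,300)) for n in('side','scene')]))
E
```

```text
t 50.02 pos [ 0.4546 -0.0086  0.2084] yaw(y-axis) 1.1 tilt [ 0.003 -0.001 -1.   ] op 0.0422 gf 0.0 F [-0.9 -0.9 -0.3] q6 -0.15
side 273 ((0.6527331471443176, -0.014290094375610352), (0.05398063361644745, 0.12158161401748657), 1.0197844505310059)
scene 223 ((0.6528810262680054, -0.005245249718427658), (0.04124629870057106, 0.12005751579999924), 1.8640916347503662)
```

View pics/end.png

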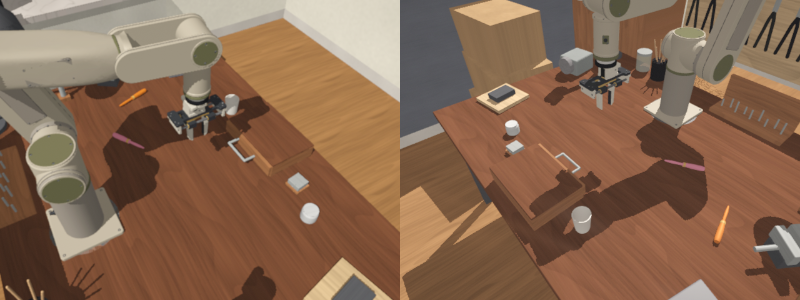

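The drawer is shut, with the bar back at its starting place in both views. No loose tools are left on the bench, and the bystanders and look-alikes look undisturbed.

```bash
python3 -c "
from plant import order
print(order.close_job())"
```

```text
the job is handed in; nothing more can be done
None
```

The file, burnisher, spatula and brush lie flat in bays 0, 2, 3 and 4 with their handles towards the robot, like the stored chisel left untouched in bay 1; the drawer is shut and the job is handed in.

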